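Test run of plug-in modules in the guarded dock

TASK

Load every test module on the bench flat into the carrier tray, then slide the tray into the test dock until it is fully home against the back stop. Only then flip the red guard on the start box up until it stays open, press the start button fully in for a moment, and close the guard again. Finally draw the tray, still loaded, straight back out of the dock and leave it on the bench in front; leave everything else where it is.

Things in the scene. Friction and masses are not known exactly. Their poses are not given: they have to be found in the camera images.
- module1: test module, one of up to four alike (2 to 4 are present): white block 84 (x) x 52 (y) x 24 mm with a grip rib on top along its x axis, 56 long, 12 wide (y), 28 high; 52 mm high in all, about 0.12 kg, bottom-heavy. Origin at the centre of its underside, z up. Starts flat on the bench beside the tray, any yaw
- module2: test module, one of up to four alike (2 to 4 are present): white block 84 (x) x 52 (y) x 24 mm with a grip rib on top along its x axis, 56 long, 12 wide (y), 28 high; 52 mm high in all, about 0.12 kg, bottom-heavy. Origin at the centre of its underside, z up. Starts flat on the bench beside the tray, any yaw
- module3: test module, one of up to four alike (2 to 4 are present): white block 84 (x) x 52 (y) x 24 mm with a grip rib on top along its x axis, 56 long, 12 wide (y), 28 high; 52 mm high in all, about 0.12 kg, bottom-heavy. Origin at the centre of its underside, z up. Starts flat on the bench beside the tray, any yaw
- module4: test module, one of up to four alike (2 to 4 are present): white block 84 (x) x 52 (y) x 24 mm with a grip rib on top along its x axis, 56 long, 12 wide (y), 28 high; 52 mm high in all, about 0.12 kg, bottom-heavy. Origin at the centre of its underside, z up. Starts flat on the bench beside the tray, any yaw
- tray: loose aluminium tray, 0.3 kg, 130 (x) x 196 (y) mm, inside 120 x 186, floor 5 thick, rim 18 high. Origin under its middle, z up; the +x end enters the dock. Holds four modules, long sides along tray y, centres at x +-30, y +-46 mm. Handle: black upright tab at x = -95, 10 thick (x), 70 wide (y), top 85 mm up, joined by a flat strip 6 mm high
- dock: fixed test dock, clear roof, no floor. Origin at the middle of its mouth on the bench; +x points inwards, z up. Opening 208 wide (y), 78 mm high; roof from x = 0, top at 84 mm; back stop at x = 110. Flared guides 50 mm high reach 28 mm out of the mouth. Fully home, the tray meets the back stop: tray origin at x = 45, y = 0 (6 mm play), its front 20 mm and handle outside
- startbox: fixed grey start box, 120 x 100 x 36 mm, on the left or on the right of the bench. Origin on the bench under the box, z up; its +x points from the guard's lever to the hinge. The button's axis is at x = 5 mm; the hinge runs along y at x = 55 mm, 70 mm above the bench
- guard (a joint): angle of the red guard hinged over the button: 0 closed, grows as its front lifts, 1.95 fully open (stop, leaning back). Falls shut from below about 1.5, stays open from above about 1.7. Plate 85 mm long from the hinge, 72 wide, side cheeks 20 mm; on its free edge a lever bar 12 wide (y), 10 thick, reaching from 83 to 145 mm from the hinge
- guard_grip (a point): point on the lever bar's centre line, 120 mm from the hinge, 25 mm from the bar's end; clear space around it. Its x axis is along the bar towards the hinge, y along the hinge
- guard_hinge (a point): point on the hinge line, middle of the guard
- start_top (a point): centre of the top of the black start button (16 mm radius) under the guard; pressed straight down
- start (a joint): travel of the start button, 0 = out, 0.006 m = fully in (about 5 N); springs back
- meter: bystander: fixed black bench meter, 120 x 100 x 67 mm; it and the start box stand on opposite sides
- screwdriver: bystander: screwdriver lying on the bench
- tape: bystander: roll of tape, 90 mm across, 24 mm high
- spool: bystander: copper wire spool, 60 mm across, 48 mm high
- multimeter: bystander: yellow hand multimeter lying flat, 140 x 70 x 30 mm
- pot: bystander: open grey pot, 72 mm across, 70 mm high
- heatsink: bystander: finned aluminium heat sink, 70 x 60 x 30 mm
There are look-alikes about, which are no part of the job. Leave any blue or yellow look-alike of the module4 alone.

How it is judged (in metres and radians):
On the way, in this order (a step that is already met when the one before it is completed fails the run):
1. every module lies flat in the tray and the tray is fully home in the dock (x of tray in the frame of dock above 0.04 m and y of tray in the frame of dock between -0.012 and 0.012 m and angle between tray's own z axis and vertical below 0.05 rad and x of module1 in the frame of tray between -0.05 and 0.05 m and y of module1 in the frame of tray between -0.08 and 0.08 m and z of module1 in the frame of tray between 0.002 and 0.009 m and angle between each of module1, module2, module3, module4's own z axis and vertical below 0.12 rad and x of module2 in the frame of tray between -0.05 and 0.05 m and y of module2 in the frame of tray between -0.08 and 0.08 m and z of module2 in the frame of tray between 0.002 and 0.009 m and x of module3 in the frame of tray between -0.05 and 0.05 m and y of module3 in the frame of tray between -0.08 and 0.08 m and z of module3 in the frame of tray between 0.002 and 0.009 m and x of module4 in the frame of tray between -0.05 and 0.05 m and y of module4 in the frame of tray between -0.08 and 0.08 m and z of module4 in the frame of tray between 0.002 and 0.009 m), for 0.2 s.
2. the guard is flipped up and stays open (value of joint guard above 1.65 rad and contact force between guard and the arm below 0.1 N and contact force between guard and the fingers below 0.1 N), for 0.3 s.
3. the start button is pressed in with the guard open (value of joint start above 0.0045 m and value of joint guard above 1.5 rad), for 0.1 s.
4. the guard is closed again, the tray still in the dock (value of joint guard below 0.1 rad and x of tray in the frame of dock above 0.02 m), for 0.2 s.
At the end, for the whole second after the job is handed in: Every module present lies flat on the tray floor (tilt under 0.12 rad); the tray rests flat on the bench in front of the dock, wholly out of its mouth (origin 65 to 250 mm before it, within 120 mm sideways); the guard is closed (under 0.1 rad), the button out, all at rest (x of tray in the frame of dock between -0.25 and -0.065 m and y of tray in the frame of dock between -0.12 and 0.12 m and angle between tray's own z axis and vertical below 0.05 rad and height (world z) of tray below 0.006 m and x of module1 in the frame of tray between -0.05 and 0.05 m and y of module1 in the frame of tray between -0.08 and 0.08 m and z of module1 in the frame of tray between 0.002 and 0.009 m and angle between each of module1, module2, module3, module4's own z axis and vertical below 0.12 rad and x of module2 in the frame of tray between -0.05 and 0.05 m and y of module2 in the frame of tray between -0.08 and 0.08 m and z of module2 in the frame of tray between 0.002 and 0.009 m and x of module3 in the frame of tray between -0.05 and 0.05 m and y of module3 in the frame of tray between -0.08 and 0.08 m and z of module3 in the frame of tray between 0.002 and 0.009 m and x of module4 in the frame of tray between -0.05 and 0.05 m and y of module4 in the frame of tray between -0.08 and 0.08 m and z of module4 in the frame of tray between 0.002 and 0.009 m and value of joint guard below 0.1 rad and value of joint start below 0.002 m and linear speed of each of tray, module1, module2, module3, module4 below 0.02 m/s); the robot touches nothing.
It fails at once if the start button is pressed while the tray is not in the dock (value of joint start above 0.003 m and x of tray in the frame of dock below 0.02 m).
It fails at once if a loose bystander is disturbed (moved over 40 mm) (distance of any of screwdriver, tape, spool, multimeter, pot, heatsink from where it was at the start of the episode above 0.04 m).
Of module1, module2, module3, module4 only 2 to 4 are there at a start; the rules pass over those that are not, and their reading is None.
At some moment in a run one of module1, module2, module3, module4 may be knocked a few centimetres aside while the robot is not near it.
Once in a run the grip may slacken for a moment while it holds something.
It also fails if it takes over 210 s, if anything falls off the work surface, if the arm or the gripper's body presses on something with over 40 N, if the wrist force passes 120 N, or if a joint passes its speed limit or range.

ROBOT

A 6-joint arm with a two-finger parallel gripper is mounted at the origin on the work surface. World frame = base frame: x ahead of the robot, y to its left, z up, the work surface at z = 0. Lengths are in m, angles in degrees, forces in N, time in s.
With the tool pointing down it reaches from about 0.3 to 0.75 m from the base axis. Payload 8.5 kg.
Tool frame: the origin (TCP) lies at the very end of the fingers, on their centre line; the grasp point (between the pads) lies 19 mm behind it; z points along the fingers, y is the direction in which the jaws open and shut (so a half turn about z gives the same grasp; the last joint's range is limited). The gripper opens to 85 mm and grips with 20 to 120 N. Pads are 22 mm wide; open, the fingers measure 114 mm over their backs; the gripper's body (76 mm by 85 mm) begins 54 mm behind the grasp point. The pads swing forward as they close: fully open they stand 13 mm farther back than shut.
Start: joints at [-86.534, 21.807, 74.336, -0, 83.858, -12.336], TCP at [0.15, -0.529, 0.231] pointing down, gripper open.
Joint ranges: [-178.18, 178.18], [-50.72, 133.34], [12.68, 142.11], [-81.47, 261.47], [9.98, 163.14], [-165.26, 165.26]. Speed limits (degrees/s): [136.94, 136.94, 180, 180, 180, 180].

INTERFACE

Orientations are given as a 3x3 rotation matrix whose columns are the frame's x, y, z axes.
In Python, from station import env gives the robot as it stands.
- The arm moves only by the tool arm_command, never from a script. Its argument "motion" is one flat list of numbers, 6 for each row, row after row: the shift along the world's x, y, z each as a share of 0.03 m, from -1 to 1, then the turn, a rotation vector about the world's x, y, z each as a share of 4 degrees, from -1 to 1. A call has exactly 10 rows; each row shifts and turns the commanded pose from where the row before left it; what a row does not reach is not made up. A row lasts 1/8 s, in which the tool goes at most 62.5 mm and 10.7 degrees, less where a joint would pass 70% of its speed; a pose out of reach is approached as far as the arm can. A call with a number of a shift or a turn outside -1 to 1 is refused whole. A call with a gripper value outside its range is refused whole. "claw" is the opening, from -1 (shut) to 1 (fully open), so that 0 is half open, set as the call begins (left out, the last holds). The fingers move at their own pace and stop on an object; "newtons" is the grip in N (left out, the last holds). Time passes only in rows, so rows that do not move let the fingers close, or fill a call up. It gives the time, the measured TCP pose, the force and the opening at its end, in the units of the state.
- env.state(): the state, without advancing time (a new reading comes with each control period).
- env.capture(name): name is "scene" or "top" or "wrist"; returns a dict with "pixels" (480x640x3 uint8, red, green, blue), "z_map" (480x640 float32, m along the optical axis (not along the pixel's ray), 0 where there is no reading), "intrinsics" (3x3 intrinsics, pixels), "D" ([k1, k2, p1, p2, k3] as OpenCV has them; the pictures are not rectified), "world_to_cam" (4x4, takes a point from world to camera coordinates). Camera axes: x right, y down, z forward; pixel columns grow to the right and rows downward; lengths in m; the calibration is good to about 2 mm. A picture is of the moment at which its call begins.
- env.hand_in(): hands the job in, once; it reports no verdict.
The state is a dict: "t": time; "joint_positions": joint angles; "dq": joint speeds; "joint_efforts": joint torques, N m; "tcp_pos": TCP position; "eef_rot": TCP orientation; "ft_force": force on the tool from outside, world axes, zero at the start; "wrist_torque": the same for the moment, N m; "gripper_width": opening from 0.0 (shut) to 1.0 (fully open).
Only numpy, scipy, OpenCV 4.12 (cv2) and the standard library are available. Lean on these libraries where they do the work, as an engineer would, in place of code of your own. Each camera call takes 0.05 s, during which the arm holds its last target. There are 200 camera calls.

## Working session

There is one attempt and no reset: what is moved stays moved. The work goes in short steps, Python scripts to look and compute and a tool call to move; the robot and the scene stay as the last step left them, time stands still between calls to the robot, and variables do not carry over. Pictures are saved under pics/ and viewed, about 12 in all and at most 16, crops included, and the job is handed in when it is done.

Besides the shell and the picture viewer there is one more tool, called after "Emit:" as name(argument=value, ...) on one line, values as JSON. arm_command: Moves the arm, as the interface text tells. Shift numbers are shares of 0.03 m and turn numbers shares of 4 degrees, none past 1 either way. Its arguments: {"type":"object","properties":{"motion":{"type":"array"},"claw":{"type":"number"},"newtons":{"type":"number"}},"required":["motion"]}

```bash
ls; mkdir -p pics; cat > h.py <<'E'
import numpy as np, cv2
from station import env
def cap(n,save=None):
    c=env.capture(n)
    if save: cv2.imwrite('pics/'+save,c['pixels'][:,:,::-1])
    return c
def pts(c,uv):
    """depth-based world points of pixels uv (N,2)"""
    uv=np.atleast_2d(uv).astype(float); K=np.array(c['intrinsics']);D=np.array(c['D'])
    n=cv2.undistortPoints(uv[:,None],K,D)[:,0]
    z=c['z_map'][uv[:,1].astype(int),uv[:,0].astype(int)]
    p=np.c_[n*z[:,None],z]; T=np.linalg.inv(c['world_to_cam'])
    return p@T[:3,:3].T+T[:3,3]
def cloud(c):
    h,w=c['z_map'].shape; u,v=np.meshgrid(np.arange(w),np.arange(h))
    return pts(c,np.c_[u.ravel(),v.ravel()]).reshape(h,w,3)
def plane(c,uv,zp):
    uv=np.atleast_2d(uv).astype(float)
    n=cv2.undistortPoints(uv[:,None],np.array(c['intrinsics']),np.array(c['D']))[:,0]
    T=np.linalg.inv(c['world_to_cam']); d=np.c_[n,np.ones(len(n))]@T[:3,:3].T; o=T[:3,3]
    return o+d*((zp-o[2])/d[:,2])[:,None]
E
python3 - <<'E'
from h import *
np.set_printoptions(precision=3,suppress=True)
s=env.state();print(s)
for n in('scene','top'):
    c=cap(n,n+'0.png');print(n,c['intrinsics'],c['D'],c['world_to_cam'])
    z=c['z_map'];print((z==0).mean())
E
```

```text
pics
{'t': 0.0, 'joint_positions': array([-86.533,  21.841,  74.385,   0.001,  83.856, -12.337]), 'dq': array([0.103, 0.005, 0.109, 0.07 , 0.028, 0.091]), 'joint_efforts': array([  0.001, -44.846, -23.128,  -0.   ,   0.005,   0.   ]), 'tcp_pos': array([ 0.15 , -0.529,  0.231]), 'eef_rot': array([[ 0.962,  0.272, -0.   ],
       [ 0.272, -0.962,  0.001],
       [ 0.   , -0.001, -1.   ]]), 'ft_force': array([ 0.906, -0.493, -0.106]), 'wrist_torque': array([0.016, 0.028, 0.048]), 'gripper_width': 0.9981265867657175}
scene [[521.416   0.    323.278]
 [  0.    521.416 238.145]
 [  0.      0.      1.   ]] [-0.029  0.     0.     0.     0.   ] [[-0.632  0.775  0.005  0.401]
 [ 0.445  0.368 -0.816 -0.157]
 [-0.634 -0.514 -0.578  1.608]
 [ 0.     0.     0.     1.   ]]
0.004231770833333333
top [[442.775   0.    317.338]
 [  0.    442.775 233.514]
 [  0.      0.      1.   ]] [-0.052  0.     0.     0.     0.   ] [[ 0.016 -1.     0.003 -0.083]
 [-0.991 -0.016 -0.136  0.56 ]
 [ 0.136 -0.001 -0.991  1.292]
 [ 0.     0.     0.     1.   ]]
0.003981119791666667
```

View pics/top0.png

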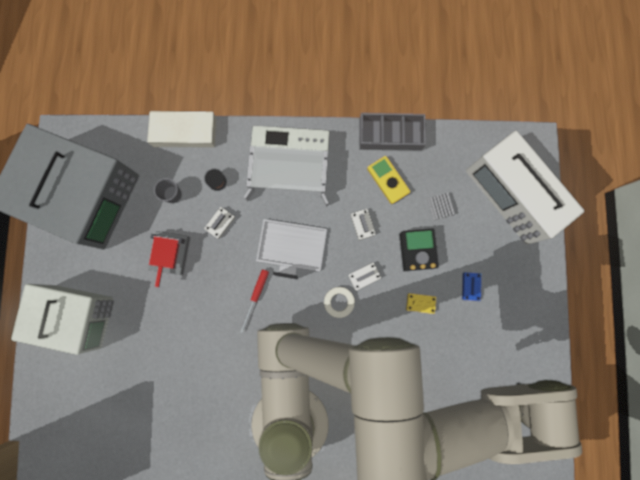

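View pics/scene0.png

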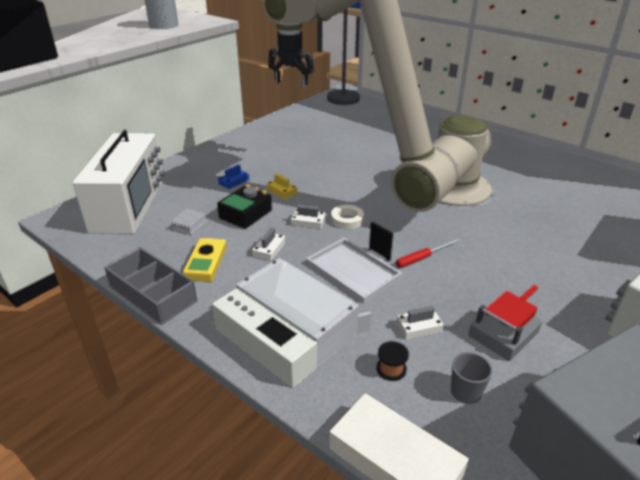

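Views seen: white modules at top px (219,222), (363,224), (366,276). Things that could be taken for one are the blue (472,287) and yellow (422,303) blocks, the tape ring (339,302) and the heat sink (443,206). I choose the three white ones with a rib. Tray is at (292,244), dock at (288,160), start box at (168,255) on the left.

```bash
cat > m.py <<'E'
from h import *
np.set_printoptions(precision=3,suppress=True)
c=cap('top');P=cloud(c);I=c['pixels'].astype(int)
cv2.imwrite('pics/crop1.png',cv2.resize(c['pixels'][190:310,140:440,::-1],(800,320),interpolation=cv2.INTER_CUBIC))
def rect(m,name):
    q=P[m][:,:2].astype(np.float32)
    (a,b),(w,h),g=cv2.minAreaRect(q); print(name,m.sum(),'c',round(a,4),round(b,4),'size',round(w,3),round(h,3),'ang',round(g,1),'z',np.median(P[m][:,2]).round(3)); 
    return (a,b),(w,h),g
hsv=cv2.cvtColor(c['pixels'],cv2.COLOR_RGB2HSV)
for n,(u,v) in dict(A=(219,222),B=(363,224),C=(366,276)).items():
    w=np.zeros(I.shape[:2],bool); w[v-22:v+23,u-22:u+23]=1
    m=w&(P[...,2]>0.012)&(P[...,2]<0.06); rect(m,n)
    r=w&(P[...,2]>0.042)&(P[...,2]<0.06);rect(r,n+' rib')
w=np.zeros(I.shape[:2],bool); w[205:285,245:338]=1
rect(w&(P[...,2]>0.010)&(P[...,2]<0.035),'rim'); rect(w&(P[...,2]>0.06),'handle')
w[:]=0; w[110:200,235:340]=1
rect(w&(P[...,2]>0.07)&(P[...,2]<0.1),'roof'); rect(w&(P[...,2]>0.1),'dockhigh');rect(w&(P[...,2]>0.03)&(P[...,2]<0.07),'guides')
red=((hsv[...,0]<8)|(hsv[...,0]>172))&(hsv[...,1]>150)&(hsv[...,2]>80)
w[:]=0; w[225:290,145:195]=1
rect(w&red,'red'); q=P[w&red]; print(np.percentile(q[:,2],[0,5,25,50,75,95,100]))
rect(w&(P[...,2]>0.025)&(P[...,2]<0.045)&~red,'box')
rect(w&red&(P[...,2]>0.055),'redhi')
lev=w&red; lev[:270]=0; rect(lev,'lever')
E
python3 m.py
```

```text
A 479 c 0.5941 0.2278 size 0.054 0.084 ang 56.6 z 0.024
A rib 88 c 0.5946 0.2287 size 0.015 0.055 ang 55.8 z 0.051
B 477 c 0.5965 -0.2133 size 0.084 0.053 ang 17.9 z 0.024
B rib 84 c 0.597 -0.213 size 0.056 0.013 ang 18.5 z 0.051
C 552 c 0.4255 -0.2038 size 0.063 0.126 ang 36.8 z 0.024
C rib 77 c 0.4368 -0.2177 size 0.011 0.055 ang 27.2 z 0.051
rim 578 c 0.5284 0.0019 size 0.194 0.262 ang 13.6 z 0.018
handle 129 c 0.4205 -0.0151 size 0.139 0.026 ang 65.9 z 0.085
roof 4681 c 0.7838 0.0175 size 0.233 0.194 ang 86.8 z 0.082
dockhigh 42 c 0.3804 -0.0733 size 0.0 0.0 ang 0.0 z 1.357
guides 147 c 0.7744 0.0233 size 0.248 0.223 ang 88.9 z 0.066
red 704 c 0.4587 0.1685 size 0.49 0.138 ang 87.8 z 0.073
[0.066 0.069 0.071 0.073 0.075 0.078 1.357]
box 484 c 0.4975 0.3756 size 0.102 0.121 ang 83.6 z 0.035
redhi 704 c 0.4587 0.1685 size 0.49 0.138 ang 87.8 z 0.073
lever 40 c 0.4115 0.1584 size 0.466 0.044 ang 87.8 z 0.074
```

View pics/crop1.png

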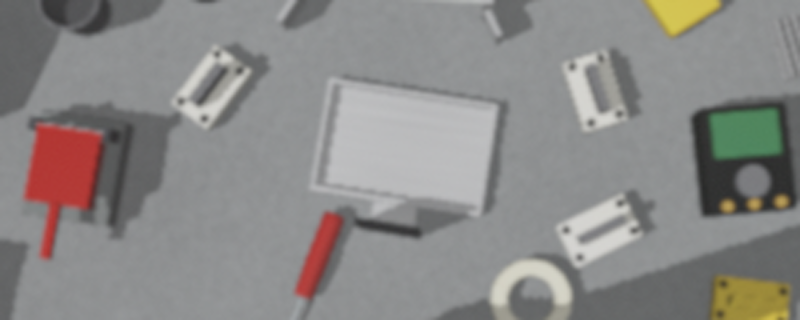

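Crop shows three white ribbed blocks, the tray with its handle at lower middle, and the red guard with its lever pointing towards the robot. Refining the tray, dock and lever with cleaner masks.

```bash
cat > m2.py <<'E'
from h import *
np.set_printoptions(precision=4,suppress=True)
c=cap('top');P=cloud(c);hsv=cv2.cvtColor(c['pixels'],cv2.COLOR_RGB2HSV)
Z=np.where(c['z_map']>0,P[...,2],-1)
def rect(box,lo,hi,name,extra=None):
    x0,x1,y0,y1=box; m=(P[...,0]>x0)&(P[...,0]<x1)&(P[...,1]>y0)&(P[...,1]<y1)&(Z>lo)&(Z<hi)
    if extra is not None:m&=extra
    n,l,s,_=cv2.connectedComponentsWithStats(m.astype(np.uint8),connectivity=8); 
    if n<2: print(name,'none');return
    m=l==1+np.argmax(s[1:,4]); q=P[m][:,:2].astype(np.float32); (a,b),(w,h),g=cv2.minAreaRect(q)
    print(name,m.sum(),'c',np.array([a,b]),'size',np.array([w,h]),'ang %.1f'%g,'z %.3f'%np.median(P[m][:,2]));return q
red=((hsv[...,0]<8)|(hsv[...,0]>172))&(hsv[...,1]>150)&(hsv[...,2]>80)
E
cat > m3.py <<'E'
from m2 import *
rect((.36,.48,-.29,-.14),.046,.06,'C rib');rect((.41,.48,-.29,-.14),.015,.06,'C')
rect((.43,.65,-.15,.15),.012,.03,'tray rim',~((hsv[...,0]<8)&(hsv[...,1]>120)))
rect((.38,.5,-.1,.12),.078,.092,'handle')
rect((.68,.9,-.12,.16),.078,.09,'roof'); rect((.6,.9,-.12,.16),.03,.075,'guide')
for y0,y1 in((.06,.16),(-.13,-.05)): rect((.6,.74,y0,y1),.035,.06,'guide')
rect((.35,.6,.3,.46),.05,.1,'red',red); rect((.35,.432,.3,.46),.05,.1,'lever',red); rect((.445,.6,.3,.46),.05,.1,'plate',red)
m=red&(P[...,0]>.35)&(P[...,0]<.6)&(P[...,1]>.3); q=P[m]
for a in np.arange(.38,.56,.02):
    k=(q[:,0]>a)&(q[:,0]<a+.02)
    if k.any():print('%.2f'%a,q[k].mean(0),np.ptp(q[k][:,1]))
rect((.35,.6,.25,.46),.028,.042,'box')
E
python3 m3.py
```

```text
C rib 76 c [ 0.4371 -0.2183] size [0.0106 0.0546] ang 27.2 z 0.052
C 460 c [ 0.4371 -0.2188] size [0.0508 0.085 ] ang 27.2 z 0.024
tray rim 361 c [0.5295 0.0047] size [0.1961 0.1308] ang 81.9 z 0.017
handle 84 c [0.4353 0.0182] size [0.0682 0.01  ] ang 82.0 z 0.084
roof 3135 c [0.7545 0.019 ] size [0.2329 0.1349] ang 86.7 z 0.083
guide 484 c [ 0.8466 -0.039 ] size [0.1263 0.0642] ang 86.6 z 0.073
guide 42 c [0.6842 0.1378] size [0.0086 0.0405] ang 54.4 z 0.049
guide 35 c [ 0.6697 -0.094 ] size [0.0351 0.0075] ang 25.1 z 0.049
red 699 c [0.4663 0.3779] size [0.0721 0.1374] ang 83.7 z 0.073
lever 30 c [0.4147 0.3865] size [0.0079 0.0328] ang 84.4 z 0.074
plate 659 c [0.4898 0.3753] size [0.0721 0.0902] ang 83.7 z 0.073
0.38 [0.3986 0.3881 0.0775] 0.004169646746882083
0.40 [0.4102 0.387  0.0745] 0.007808221412316629
0.42 [0.4305 0.3845 0.0744] 0.008293057529742576
0.44 [0.455  0.3733 0.0734] 0.06030344437447882
0.46 [0.4698 0.3772 0.073 ] 0.07256406117321629
0.48 [0.4896 0.3742 0.0732] 0.07279114863271219
0.50 [0.5099 0.3717 0.0732] 0.0717357885057136
0.52 [0.5275 0.3765 0.0732] 0.06737944156454873
box 413 c [0.4976 0.3744] size [0.0971 0.1245] ang 85.9 z 0.035
```

Poses (from depth): A (.594,.228) long axis −33°, B (.597,−.213) 18°, C (.437,−.218) 117°. Tray is at (.5295,.0047) yaw −8.1°, dock origin ≈ (.687,.023) yaw −3.3°. Moving above B.

Emit:
arm_command(motion=[1,0.7,0,0,0,0.05,1,0.7,0,0,0,0.05,1,0.7,0,0,0,0.05,1,0.7,0,0,0,0.05,1,0.7,0,0,0,0.05,1,0.7,0,0,0,0.05,1,0.7,0,0,0,0.05,1,0.7,0,0,0,0.05,1,0.7,0,0,0,0.05,1,0.7,0,0,0,0.05], claw=0.3)

```text
t: 1.45
tcp_pos: [0.4507, -0.3184, 0.2312]
eef_rot: [[0.952, 0.306, -0.0], [0.306, -0.952, 0.0], [-0.0, -0.0, -1.0]]
ft_force: [0.3, -0.4, 0.7]
gripper_width: 0.654
```

Emit:
arm_command(motion=[1,0.7,0,0,0,0,1,0.7,0,0,0,0,1,0.7,0,0,0,0,1,0.7,0,0,0,0,0.9,0.73,-0.4,0,0,0,0,0,-0.8,0,0,0,0,0,-0.8,0,0,0,0,0,-0.8,0,0,0,0,0,-0.8,0,0,0,0,0,-0.4,0,0,0])

```text
t: 2.7
tcp_pos: [0.5963, -0.213, 0.1099]
eef_rot: [[0.952, 0.306, -0.002], [0.306, -0.952, 0.001], [-0.001, -0.002, -1.0]]
ft_force: [0.3, 0.4, 1.0]
gripper_width: 0.65
```

```bash
cat > st.py <<'E'
from h import *
np.set_printoptions(precision=4,suppress=True)
s=env.state();R=s['eef_rot'];print(s['t'],s['tcp_pos'],'jaw',np.degrees(np.arctan2(R[1,1],R[0,1])),'z',R[:,2],'w',s['gripper_width'],'f',s['ft_force'],s['joint_positions'])
E
cat > wr.py <<'E'
from h import *
import sys
# wrist view: rib (z .044-.056) near given xy, offset h for raised modules
np.set_printoptions(precision=4,suppress=True)
x,y=map(float,sys.argv[1:3]);c=cap('wrist',sys.argv[3] if len(sys.argv)>3 else None);P=cloud(c)
m=(abs(P[...,0]-x)<.07)&(abs(P[...,1]-y)<.07)&(c['z_map']>0)
for lo,hi in((.044,.056),(.02,.056)):
    k=m&(P[...,2]>lo)&(P[...,2]<hi); print(k.sum())
    if k.sum()>20: print(cv2.minAreaRect(P[k][:,:2].astype(np.float32)))
E
python3 st.py; python3 wr.py .597 -.213 w1.png
```

```text
2.7 [ 0.5963 -0.213   0.1099] jaw -72.197872669435 z [-0.0019  0.0011 -1.    ] w 0.6496791589285673 f [0.3461 0.3885 1.0337] [-30.3521  35.9331  70.4173  -0.0004  73.7743  41.8458]
1579
((0.5970782041549683, -0.20949433743953705), (0.05585156008601189, 0.011694115586578846), 18.051715850830078)
7979
((0.597140908241272, -0.20957016944885254), (0.08369708061218262, 0.052074018865823746), 18.169240951538086)
```

View pics/w1.png

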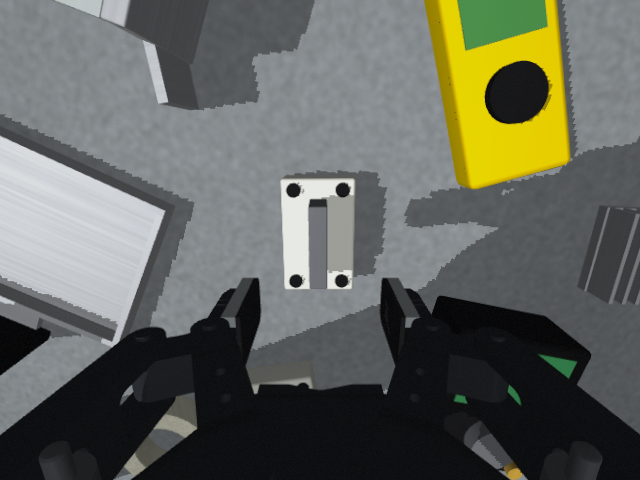

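Wrist view: module B at px (318,232), rib between the jaws, aligned to within 2 px; no look-alike here. Descend and grip.

Emit:
arm_command(motion=[0.02,0.07,-0.5,0,0,0,0,0,-0.5,0,0,0,0,0,-0.5,0,0,0,0,0,-0.5,0,0,0,0,0,-0.4,0,0,0,0,0,-0.32,0,0,0,0,0,0,0,0,0,0,0,0,0,0,0,0,0,0,0,0,0,0,0,0,0,0,0])

```text
t: 4.0
tcp_pos: [0.5975, -0.2113, 0.0301]
eef_rot: [[0.952, 0.306, 0.001], [0.306, -0.952, -0.0], [0.0, 0.0, -1.0]]
ft_force: [0.3, -0.0, -0.1]
gripper_width: 0.647
```

Emit:
arm_command(motion=[0,0,0,0,0,0,0,0,0,0,0,0,0,0,0,0,0,0,0,0,0,0,0,0,0,0,0.2,0,0,0,0,0,0.5,0,0,0,0,0,0.6,0,0,0,0,0,0.6,0,0,0,0,0,0.6,0,0,0,0,0,0.5,0,0,0], claw=-1, newtons=50)

```text
t: 5.25
tcp_pos: [0.5975, -0.2113, 0.1214]
eef_rot: [[0.952, 0.306, 0.001], [0.306, -0.952, -0.001], [0.001, 0.001, -1.0]]
ft_force: [-0.6, 0.5, -1.0]
gripper_width: 0.13
```

```bash
python3 st.py
```

```text
5.25 [ 0.5975 -0.2113  0.1214] jaw -72.19334586031044 z [ 0.0011 -0.0006 -1.    ] w 0.13017659657527741 f [-0.5514  0.4598 -1.0359] [-30.1557  35.2481  69.6672  -0.0013  75.0138  42.0379]
```

Emit:
arm_command(motion=[-0.1,0.35,0,0,0,1,-0.1,0.35,0,0,0,1,-0.1,0.35,0,0,0,1,-0.1,0.35,0,0,0,1,-0.1,0.35,0,0,0,1,-0.1,0.35,0,0,0,1,-0.1,0.35,0,0,0,1,-0.1,0.35,0,0,0,1,-0.1,0.35,0,0,0,1,-0.1,0.35,0,0,0,1])

```text
t: 6.5
tcp_pos: [0.5673, -0.1059, 0.1203]
eef_rot: [[0.531, 0.847, 0.0], [0.847, -0.531, -0.0], [0.0, 0.0, -1.0]]
ft_force: [-0.1, 0.0, -1.3]
gripper_width: 0.13
```

Emit:
arm_command(motion=[-0.08,0.34,0,0,0,1,-0.08,0.34,0,0,0,1,-0.08,0.34,0,0,0,1,-0.08,0.34,0,0,0,1,-0.08,0.34,0,0,0,1,-0.08,0.34,0,0,0,1,0,0,0,0,0,0.02,0,0,0,0,0,0,0,0,0,0,0,0,0,0,0,0,0,0])

```text
t: 7.75
tcp_pos: [0.553, -0.0453, 0.1197]
eef_rot: [[0.142, 0.99, -0.0], [0.99, -0.142, -0.0], [-0.0, -0.0, -1.0]]
ft_force: [-0.4, -0.1, -1.1]
gripper_width: 0.128
```

```bash
cat > wt.py <<'E'
from h import *
import sys
c=cap('wrist',sys.argv[1]);np.set_printoptions(precision=4,suppress=True)
P=cloud(c);m=(c['z_map']>0)&(P[...,2]>.0125)&(P[...,2]<.022)&(P[...,0]>.4)&(P[...,0]<.68)&(abs(P[...,1])<.16)
n,l,s,_=cv2.connectedComponentsWithStats(m.astype(np.uint8));
for i in np.argsort(-s[1:,4])[:3]+1:
    print(s[i],cv2.minAreaRect(P[l==i][:,:2].astype(np.float32)))
E
python3 st.py; python3 wt.py w2.png
```

```text
7.75 [ 0.553  -0.0453  0.1197] jaw -8.161699965180453 z [-0. -0. -1.] w 0.1283409690339368 f [-0.4245 -0.0528 -1.0511] [-16.9059  28.3079  83.46    -0.0017  68.2336  -8.7435]
[ 175   17  198  275 6616] ((0.5292360186576843, 0.007971778512001038), (0.19681674242019653, 0.13079355657100677), 82.02189636230469)
[  59   36   94   56 1111] ((0.4245855212211609, 0.09427235275506973), (0.02559741586446762, 0.06071146950125694), 70.19288635253906)
[144 119  21  98 595] ((0.440301775932312, 0.020847106352448463), (0.06911817938089371, 0.002711107488721609), 82.56105041503906)
```

View pics/w2.png

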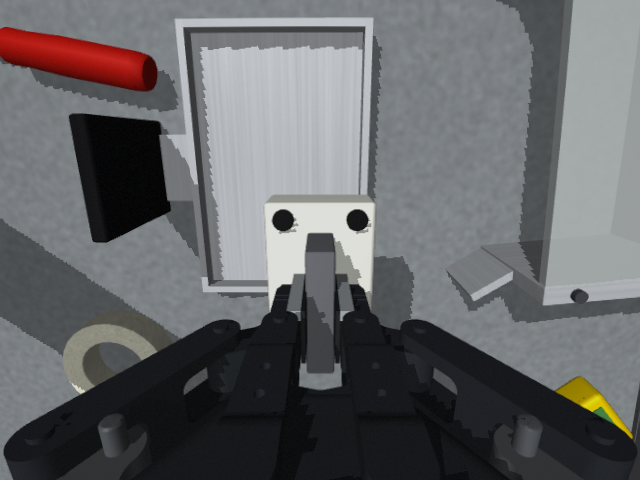

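Wrist view: tray rim corners near (178,22), (373,20), (205,290), held module over its near-right corner. The wrist puts things 3.4 mm more in +y than the top camera, consistently at two hand yaws, so I add that to top readings. Lower and release.

Emit:
arm_command(motion=[-0.02,0.11,-0.5,0,0,0,0,0,-0.5,0,0,0,0,0,-0.5,0,0,0,0,0,-0.5,0,0,0,0,0,-0.4,0,0,0,0,0,-0.2,0,0,0,0,0,-0.15,0,0,0,0,0,-0.05,0,0,0,0,0,0,0,0,0,0,0,0,0,0,0])

```text
t: 9.05
tcp_pos: [0.5525, -0.0417, 0.036]
eef_rot: [[0.141, 0.99, 0.001], [0.99, -0.141, -0.0], [-0.0, 0.001, -1.0]]
ft_force: [0.1, 0.5, -1.0]
gripper_width: 0.128
```

Emit:
arm_command(motion=[0,0,0,0,0,0,0,0,0,0,0,0,0,0,0,0,0,0,0,0,0,0,0,0,0,0,0.3,0,0,0,0,0,0.5,0,0,0,0,0,0.7,0,0,0,0,0,0.9,0,0,0,0,0,0.9,0,0,0,0,0,0.5,0,0,0], claw=-0.4)

```text
t: 10.3
tcp_pos: [0.5527, -0.0418, 0.152]
eef_rot: [[0.141, 0.99, 0.003], [0.99, -0.141, -0.001], [-0.0, 0.003, -1.0]]
ft_force: [-0.2, 0.6, 0.2]
gripper_width: 0.303
```

```bash
python3 st.py; python3 - <<'E'
from m2 import *
rect((.36,.48,-.29,-.14),.044,.06,'C rib');rect((.41,.48,-.29,-.14),.015,.06,'C')
rect((.53,.66,.15,.30),.044,.06,'A rib');rect((.53,.66,.15,.3),.015,.06,'A')
E
```

```text
10.3 [ 0.5527 -0.0418  0.152 ] jaw -8.113774288610678 z [ 0.0027 -0.0008 -1.    ] w 0.303206823155292 f [-0.1753  0.5866  0.1943] [-16.5597  26.1515  81.1605   0.0002  72.5261  -8.446 ]
C rib 76 c [ 0.4371 -0.2183] size [0.0105 0.0547] ang 27.2 z 0.051
C 457 c [ 0.4369 -0.2187] size [0.0509 0.0846] ang 27.2 z 0.024
A rib 85 c [0.594  0.2277] size [0.0146 0.0553] ang 56.3 z 0.051
A 472 c [0.5944 0.2278] size [0.0541 0.084 ] ang 54.6 z 0.024
```

Emit:
arm_command(motion=[-0.39,-0.58,0,0,0,0.88,-0.39,-0.58,0,0,0,0.88,-0.39,-0.58,0,0,0,0.88,-0.38,-0.58,0,0,0,0.88,-0.38,-0.58,0,0,0,0.88,-0.38,-0.58,0,0,0,0.88,-0.38,-0.58,0,0,0,0.88,-0.38,-0.58,-0.5,0,0,0.89,-0.39,-0.57,-0.5,0,0,0.89,-0.39,-0.57,-0.5,0,0,0.89], claw=0.3)

```text
t: 11.6
tcp_pos: [0.4362, -0.2155, 0.104]
eef_rot: [[-0.459, 0.888, -0.001], [0.888, 0.459, 0.0], [0.001, -0.0, -1.0]]
ft_force: [0.7, 0.6, 0.1]
gripper_width: 0.653
```

```bash
python3 st.py; python3 wr.py .437 -.215
```

```text
11.6 [ 0.4362 -0.2155  0.104 ] jaw 27.3193130490646 z [-0.0005  0.0005 -1.    ] w 0.6526635647346923 f [0.6711 0.5508 0.1285] [-40.2593  23.6871  95.3868   0.0012  60.9652 -67.5792]
1647
((0.43707868456840515, -0.21481448411941528), (0.011821023188531399, 0.05606667697429657), 27.111907958984375)
10042
((0.42396724224090576, -0.1988951563835144), (0.06646539270877838, 0.13097570836544037), 38.879981994628906)
```

Emit:
arm_command(motion=[0.03,0.02,-0.5,0,0,0,0,0,-0.5,0,0,0,0,0,-0.5,0,0,0,0,0,-0.4,0,0,0,0,0,-0.35,0,0,0,0,0,-0.22,0,0,0,0,0,0,0,0,0,0,0,0,0,0,0,0,0,0,0,0,0,0,0,0,0,0,0])

```text
t: 12.9
tcp_pos: [0.4378, -0.2146, 0.0308]
eef_rot: [[-0.457, 0.889, 0.0], [0.889, 0.457, -0.0], [-0.0, 0.0, -1.0]]
ft_force: [0.3, -0.6, -0.3]
gripper_width: 0.651
```

Emit:
arm_command(motion=[0,0,0,0,0,0,0,0,0,0,0,0,0,0,0,0,0,0,0,0,0,0,0,0,0,0,0.2,0,0,0,0,0,0.5,0,0,0,0,0,0.6,0,0,0,0,0,0.6,0,0,0,0,0,0.6,0,0,0,0,0,0.5,0,0,0], claw=-1)

```text
t: 14.15
tcp_pos: [0.4377, -0.2144, 0.1216]
eef_rot: [[-0.457, 0.889, 0.0], [0.889, 0.457, -0.0], [-0.0, 0.0, -1.0]]
ft_force: [0.5, -0.1, -1.3]
gripper_width: 0.125
```

Emit:
arm_command(motion=[0.18,0.6,0,0,0,-0.89,0.18,0.6,0,0,0,-0.89,0.18,0.6,0,0,0,-0.89,0.18,0.6,0,0,0,-0.89,0.18,0.6,0,0,0,-0.89,0.19,0.6,0,0,0,-0.88,0.19,0.61,0,0,0,-0.88,0.19,0.61,0,0,0,-0.88,0.19,0.61,0,0,0,-0.88,0.18,0.61,0,0,0,-0.88])

```text
t: 15.4
tcp_pos: [0.493, -0.0326, 0.1209]
eef_rot: [[0.145, 0.989, -0.0], [0.989, -0.145, 0.0], [0.0, -0.0, -1.0]]
ft_force: [0.9, 0.5, -1.6]
gripper_width: 0.13
```

```bash
python3 st.py; python3 wt.py w3.png
```

```text
15.4 [ 0.493  -0.0326  0.1209] jaw -8.314223053582465 z [-0.0001  0.0001 -1.    ] w 0.13030522014243023 f [ 0.8837  0.5406 -1.5785] [-17.5428  22.976   92.9978   0.0066  64.034   -9.2315]
[ 268   25  197  271 6235] ((0.5295031666755676, 0.007598906755447388), (0.19677364826202393, 0.1308947056531906), 81.70638275146484)
[150  42  91  56 996] ((0.42449870705604553, 0.09452459216117859), (0.025604674592614174, 0.05954422056674957), 71.37049865722656)
[524 259  40  29 326] ((0.6654607653617859, -0.08909048140048981), (0.031461201608181, 0.007166702300310135), 35.28120040893555)
```

View pics/w3.png

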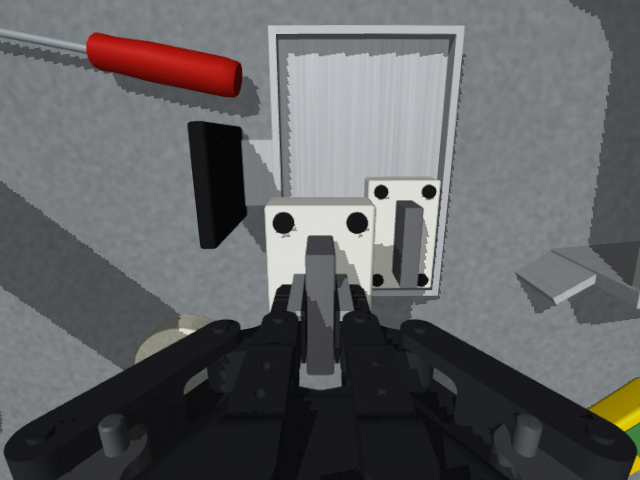

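B is flat in its slot (px 402,235); C hangs left of it, well lined up. Lower C.

Emit:
arm_command(motion=[0,-0.03,-0.5,0,0,0,0,0,-0.5,0,0,0,0,0,-0.5,0,0,0,0,0,-0.5,0,0,0,0,0,-0.4,0,0,0,0,0,-0.2,0,0,0,0,0,-0.15,0,0,0,0,0,-0.08,0,0,0,0,0,0,0,0,0,0,0,0,0,0,0])

```text
t: 16.7
tcp_pos: [0.4931, -0.0342, 0.0359]
eef_rot: [[0.143, 0.99, 0.0], [0.99, -0.143, -0.0], [-0.0, 0.0, -1.0]]
ft_force: [-0.5, 1.6, -1.8]
gripper_width: 0.128
```

Emit:
arm_command(motion=[0,0,0,0,0,0,0,0,0,0,0,0,0,0,0,0,0,0,0,0,0,0,0,0,0,0,0.3,0,0,0,0,0,0.5,0,0,0,0,0,0.7,0,0,0,0,0,0.9,0,0,0,0,0,0.9,0,0,0,0,0,0.5,0,0,0], claw=-0.4)

```text
t: 17.95
tcp_pos: [0.4932, -0.0343, 0.1517]
eef_rot: [[0.143, 0.99, 0.002], [0.99, -0.143, -0.001], [-0.0, 0.002, -1.0]]
ft_force: [-0.2, 0.4, -0.5]
gripper_width: 0.301
```

```bash
python3 st.py; python3 - <<'E'
from m2 import *
rect((.53,.66,.15,.30),.044,.06,'A rib');rect((.53,.66,.15,.3),.015,.06,'A')
E
```

```text
17.95 [ 0.4932 -0.0343  0.1517] jaw -8.193680238436537 z [ 0.0022 -0.0007 -1.    ] w 0.3008533323676911 f [-0.2386  0.416  -0.5325] [-17.7203  20.7307  90.5361   0.0011  68.6     -9.5269]
A rib 84 c [0.594  0.2278] size [0.0141 0.0554] ang 55.3 z 0.051
A 475 c [0.5942 0.2277] size [0.0537 0.0838] ang 55.1 z 0.024
```

Emit:
arm_command(motion=[0.21,0.55,0,0,0,1,0.21,0.55,0,0,0,1,0.21,0.55,0,0,0,1,0.21,0.55,0,0,0,1,0.21,0.55,0,0,0,1,0.21,0.55,0,0,0,1,0.21,0.55,0,0,0,1,0.21,0.55,0,0,0,1,0.21,0.55,0,0,0,1,0.21,0.55,0,0,0,1], claw=0.3)

```text
t: 19.25
tcp_pos: [0.5563, 0.132, 0.1496]
eef_rot: [[-0.531, 0.847, -0.0], [0.847, 0.531, -0.0], [0.0, -0.0, -1.0]]
ft_force: [0.5, -0.3, 0.3]
gripper_width: 0.647
```

Emit:
arm_command(motion=[0.21,0.55,0,0,0,1,0.21,0.55,0,0,0,1,0.21,0.55,0,0,0,1,0.21,0.55,0,0,0,1,0.21,0.55,0,0,0,1,0.21,0.6,0,0,0,0.95,0,0,-0.5,0,0,0,0,0,-0.5,0,0,0,0,0,-0.5,0,0,0,0,0,-0.2,0,0,0])

```text
t: 20.5
tcp_pos: [0.5933, 0.2307, 0.0972]
eef_rot: [[-0.825, 0.566, -0.002], [0.566, 0.825, -0.0], [0.002, -0.002, -1.0]]
ft_force: [-0.1, -0.3, 0.5]
gripper_width: 0.652
```

```bash
python3 st.py; python3 wr.py .594 .231
```

```text
20.5 [0.5933 0.2307 0.0972] jaw 55.55723827061945 z [-0.0022 -0.0005 -1.    ] w 0.6522903815189023 f [-0.1189 -0.2824  0.4532] [ 10.6163  36.9814  70.657   -0.0029  72.4887 -44.94  ]
1745
((0.5942121744155884, 0.23084717988967896), (0.012005800381302834, 0.05632228031754494), 54.89498519897461)
8742
((0.5942547917366028, 0.23070365190505981), (0.05223464593291283, 0.0840420126914978), 54.82270431518555)
```

Emit:
arm_command(motion=[0.03,0,-0.5,0,0,-0.15,0,0,-0.5,0,0,0,0,0,-0.5,0,0,0,0,0,-0.4,0,0,0,0,0,-0.2,0,0,0,0,0,-0.15,0,0,0,0,0,0,0,0,0,0,0,0,0,0,0,0,0,0,0,0,0,0,0,0,0,0,0])

```text
t: 21.8
tcp_pos: [0.5947, 0.2313, 0.0314]
eef_rot: [[-0.819, 0.574, 0.0], [0.574, 0.819, 0.0], [-0.0, 0.0, -1.0]]
ft_force: [-0.1, -0.9, -1.4]
gripper_width: 0.647
```

Emit:
arm_command(motion=[0,0,0,0,0,0,0,0,0,0,0,0,0,0,0,0,0,0,0,0,0,0,0,0,0,0,0.2,0,0,0,0,0,0.5,0,0,0,0,0,0.6,0,0,0,0,0,0.6,0,0,0,0,0,0.6,0,0,0,0,0,0.5,0,0,0], claw=-1)

```text
t: 23.05
tcp_pos: [0.5948, 0.2314, 0.123]
eef_rot: [[-0.819, 0.574, 0.001], [0.574, 0.819, 0.0], [-0.001, 0.001, -1.0]]
ft_force: [0.4, -1.3, -0.7]
gripper_width: 0.131
```

Emit:
arm_command(motion=[-0.06,-0.38,0,0,0,-1,-0.06,-0.38,0,0,0,-1,-0.06,-0.38,0,0,0,-1,-0.06,-0.38,0,0,0,-1,-0.06,-0.38,0,0,0,-1,-0.06,-0.38,0,0,0,-1,-0.06,-0.38,0,0,0,-1,-0.06,-0.38,0,0,0,-1,-0.06,-0.38,0,0,0,-1,-0.06,-0.38,0,0,0,-1])

```text
t: 24.3
tcp_pos: [0.5766, 0.1169, 0.1219]
eef_rot: [[-0.257, 0.966, 0.0], [0.966, 0.257, -0.0], [-0.0, 0.0, -1.0]]
ft_force: [0.5, -0.2, -1.4]
gripper_width: 0.126
```

Emit:
arm_command(motion=[-0.06,-0.38,0,0,0,-1,-0.06,-0.38,0,0,0,-1,-0.06,-0.38,0,0,0,-1,-0.06,-0.38,0,0,0,-1,-0.06,-0.38,0,0,0,-1,-0.07,-0.38,0,0,0,-0.8,0,0,0,0,0,0,0,0,0,0,0,0,0,0,0,0,0,0,0,0,0,0,0,0])

```text
t: 25.55
tcp_pos: [0.5656, 0.0492, 0.1212]
eef_rot: [[0.142, 0.99, -0.0], [0.99, -0.142, 0.0], [0.0, -0.0, -1.0]]
ft_force: [0.3, 0.1, -1.6]
gripper_width: 0.123
```

```bash
python3 st.py; python3 wt.py w4.png
```

```text
25.55 [0.5656 0.0492 0.1212] jaw -8.160411439226941 z [-0.0001  0.     -1.    ] w 0.12343621429361593 f [ 0.2911  0.0755 -1.59  ] [-6.9767 29.3338 81.222   0.0012 69.4473  1.1833]
[ 191  165  178  159 2974] ((0.5337932109832764, 0.040306463837623596), (0.13075202703475952, 0.13001465797424316), 81.87565612792969)
[ 87 177  84  45 919] ((0.42466673254966736, 0.09521888196468353), (0.025330228731036186, 0.060015734285116196), 71.08578491210938)
[156 245  25  82 473] ((0.4399133324623108, 0.021204836666584015), (0.06997575610876083, 0.010111500509083271), 89.54727935791016)
```

View pics/w4.png

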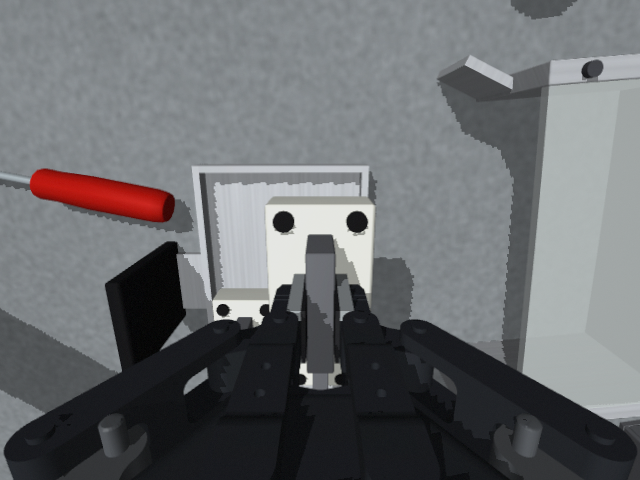

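Held A is over the far-left slot (held block at (320,260), rim edge at (280,170)). Lower and release.

Emit:
arm_command(motion=[0,-0.01,-0.5,0,0,0,0,0,-0.5,0,0,0,0,0,-0.5,0,0,0,0,0,-0.5,0,0,0,0,0,-0.4,0,0,0,0,0,-0.2,0,0,0,0,0,-0.15,0,0,0,0,0,-0.08,0,0,0,0,0,0,0,0,0,0,0,0,0,0,0])

```text
t: 26.85
tcp_pos: [0.5657, 0.0486, 0.0366]
eef_rot: [[0.143, 0.99, 0.001], [0.99, -0.143, -0.0], [-0.0, 0.001, -1.0]]
ft_force: [0.0, -0.3, -0.9]
gripper_width: 0.129
```

Emit:
arm_command(motion=[0,0,0,0,0,0,0,0,0,0,0,0,0,0,0,0,0,0,0,0,0,0,0,0,0,0,0.3,0,0,0,0,0,0.5,0,0,0,0,0,0.7,0,0,0,0,0,0.9,0,0,0,0,0,0.9,0,0,0,0,0,0.5,0,0,0], claw=-0.4)

```text
t: 28.1
tcp_pos: [0.5659, 0.0486, 0.1526]
eef_rot: [[0.142, 0.99, 0.003], [0.99, -0.142, -0.0], [0.0, 0.003, -1.0]]
ft_force: [-0.1, 0.6, -0.2]
gripper_width: 0.3
```

Emit:
arm_command(motion=[-0.5,-0.1,0.2,0,0,0,-0.5,-0.1,0.2,0,0,0,-0.5,-0.1,0.2,0,0,0,-0.5,-0.1,0.2,0,0,0,-0.5,-0.1,0.2,0,0,0,-0.5,-0.1,0,0,0,0,-0.5,-0.1,0,0,0,0,-0.5,-0.1,0,0,0,0,-0.3,-0.1,0,0,0,0,0,0,0,0,0,0], claw=-0.1)

```text
t: 29.35
tcp_pos: [0.4362, 0.0214, 0.1805]
eef_rot: [[0.143, 0.99, 0.0], [0.99, -0.143, -0.0], [-0.0, 0.0, -1.0]]
ft_force: [0.5, 0.2, -0.3]
gripper_width: 0.453
```

```bash
python3 st.py; python3 - <<'E'
from h import *
np.set_printoptions(precision=4,suppress=True)
cap('scene','s2.png')
c=cap('wrist','w5.png');P=cloud(c);ok=c['z_map']>0
for nm,(x0,x1,y0,y1,a,b) in dict(rim=(.42,.64,-.13,.15,.0125,.022),ribs=(.44,.64,-.12,.14,.048,.064),handle=(.38,.48,-.05,.1,.078,.095),roof=(.6,.9,-.2,.2,.076,.092),tips=(.62,.7,-.2,.2,.044,.056)).items():
    m=ok&(P[...,0]>x0)&(P[...,0]<x1)&(P[...,1]>y0)&(P[...,1]<y1)&(P[...,2]>a)&(P[...,2]<b)
    n,l,s,_=cv2.connectedComponentsWithStats(m.astype(np.uint8))
    for i in range(1,n):
        if s[i,4]>150:print(nm,s[i,4],cv2.minAreaRect(P[l==i][:,:2].astype(np.float32)),np.median(P[l==i][:,2]))
E
```

```text
29.35 [0.4362 0.0214 0.1805] jaw -8.22640107023815 z [ 0.0003 -0.     -1.    ] w 0.4529548191598005 f [ 0.4902  0.2109 -0.2804] [-12.7977  13.4066  96.1645   0.0012  70.4121  -4.5718]
rim 3521 ((0.5294833183288574, 0.007187709212303162), (0.19663263857364655, 0.1314176321029663), 81.87269592285156) 0.017975606317451764
rim 312 ((0.539242148399353, 0.05255882441997528), (0.0820169672369957, 0.0016036645974963903), 81.28264617919922) 0.017392310777237158
rim 192 ((0.43729689717292786, 0.1010482907295227), (0.006308221258223057, 0.03687490150332451), 66.62920379638672) 0.019500696329856876
rim 354 ((0.5354315638542175, -0.02596452832221985), (0.09675855934619904, 0.043206021189689636), 49.83449172973633) 0.017565264458846874
rim 221 ((0.47569718956947327, -0.01938220113515854), (0.09570588916540146, 0.04272938147187233), 49.26060104370117) 0.017261067082941173
ribs 1301 ((0.5647177696228027, 0.04879465699195862), (0.05489682778716087, 0.012954249046742916), 82.32611083984375) 0.05673790291251524
ribs 1078 ((0.5519799590110779, -0.0406104251742363), (0.056868184357881546, 0.013471793383359909), 81.8538589477539) 0.05679497139903325
ribs 664 ((0.4930883049964905, -0.027684878557920456), (0.043116431683301926, 0.012520333752036095), 82.28269958496094) 0.05678378672282794
handle 1194 ((0.4351666271686554, 0.021542761474847794), (0.06957636028528214, 0.00994974747300148), 81.41223907470703) 0.08485126402250327
roof 675 ((0.6838787198066711, -0.0556233786046505), (0.00927713979035616, 0.07151124626398087), 2.6064541339874268) 0.0819057172977356
tips 677 ((0.6838012933731079, 0.14297232031822205), (0.01154263038188219, 0.04020523652434349), 55.842620849609375) 0.049322311254941076
tips 596 ((0.6765710115432739, -0.08762665092945099), (0.049973346292972565, 0.011125640943646431), 28.0732479095459) 0.049636116467880215
```

View pics/w5.png

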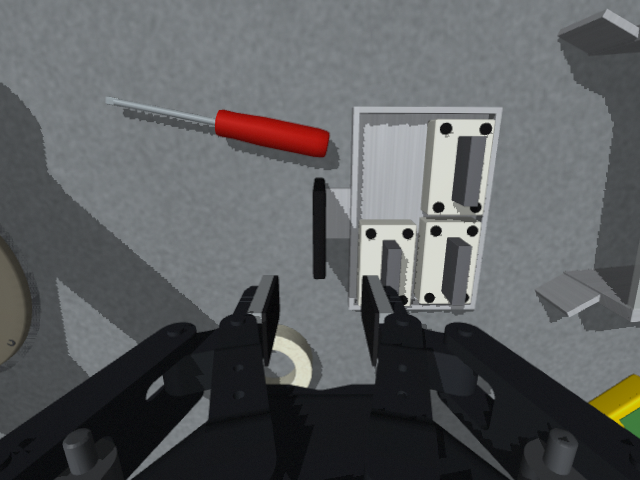

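All three lie flat in the tray (rib tops 56.8 mm), handle at (319,228) px → (.4352,.0215). Grip the handle.

Emit:
arm_command(motion=[-0.03,0,-0.5,0,0,0,0,0,-0.6,0,0,0,0,0,-0.6,0,0,0,0,0,-0.6,0,0,0,0,0,-0.6,0,0,0,0,0,-0.6,0,0,0,0,0,-0.4,0,0,0,0,0,-0.28,0,0,0,0,0,0,0,0,0,0,0,0,0,0,0])

```text
t: 30.7
tcp_pos: [0.4359, 0.0216, 0.0553]
eef_rot: [[0.143, 0.99, 0.001], [0.99, -0.143, -0.0], [-0.0, 0.001, -1.0]]
ft_force: [-0.0, -0.1, 0.4]
gripper_width: 0.444
```

Emit:
arm_command(motion=[0,0,0,0,0,0,0,0,0,0,0,0,0,0,0,0,0,0,0,0,0,0,0,0,0,0,0,0,0,0,0,0,0,0,0,0,0,0,0,0,0,0,0,0,0,0,0,0,0,0,0,0,0,0,0,0,0,0,0,0], claw=-1, newtons=50)

```text
t: 31.95
tcp_pos: [0.436, 0.0215, 0.0554]
eef_rot: [[0.143, 0.99, 0.001], [0.99, -0.143, -0.0], [-0.0, 0.001, -1.0]]
ft_force: [0.0, 1.3, 7.3]
gripper_width: 0.11
```

Emit:
arm_command(motion=[0.2,0,0,0,0,0,0.25,0,0,0,0,0,0.25,0,0,0,0,0,0.25,0,0,0,0,0,0.2,0.05,0,0,0,0.2,0.15,0.1,0,0,0,0.25,0.1,0.1,0,0,0,0.25,0.1,0.1,0,0,0,0.25,0.05,0.1,0,0,0,0.25,0.02,0.1,0,0,0,0.03])

```text
t: 33.2
tcp_pos: [0.4831, 0.0373, 0.0554]
eef_rot: [[0.058, 0.998, 0.001], [0.998, -0.058, -0.001], [-0.001, 0.001, -1.0]]
ft_force: [-0.7, -5.9, 5.1]
gripper_width: 0.107
```

```bash
python3 st.py; cat > m4.py <<'E'
from m2 import *
rect((.43,.85,-.15,.16),.0125,.024,'tray rim'); rect((.38,.68,-.1,.12),.078,.092,'handle')
rect((.68,.9,-.12,.16),.078,.09,'roof')
m=(Z>.078)&(Z<.09)&(P[...,0]>.66)&(P[...,0]<.76)&(P[...,1]>-.08)&(P[...,1]<.12)
# front edge of the roof: min x by y bin
q=P[m]; 
e=[(b,q[abs(q[:,1]-b)<.006][:,0].min()) for b in np.arange(-.07,.12,.02) if (abs(q[:,1]-b)<.006).any()]; e=np.array(e); print('front edge slope,x at y=.023',np.polyfit(e[:,0]-.023,e[:,1],1),e[:,1])
cv2.imwrite('pics/t_%d.png'%(env.state()['t']*10),cv2.resize(c['pixels'][100:310,140:380,::-1],(800,700))[:600])
E
python3 m4.py
```

```text
33.2 [0.4831 0.0373 0.0554] jaw -3.3193459629844564 z [ 0.0009 -0.0014 -1.    ] w 0.10682886156874394 f [-0.6624 -5.9161  5.0563] [-9.5788 27.7881 98.9505 -0.0859 53.196  -6.208 ]
tray rim 110 c [0.6388 0.0344] size [0.1701 0.0098] ang 85.4 z 0.018
handle none
roof 3125 c [0.7565 0.0189] size [0.2328 0.1384] ang 86.7 z 0.083
front edge slope,x at y=.023 [0.0545 0.6886] [0.6849 0.6833 0.6866 0.6864 0.6872 0.6891 0.6895 0.691  0.6922 0.6941]
```

```bash
cat > w6.py <<'E'
from h import *
import sys
np.set_printoptions(precision=4,suppress=True)
c=cap('wrist',sys.argv[1]);P=cloud(c);ok=c['z_map']>0
for nm,(x0,x1,y0,y1,a,b) in dict(rim=(.42,.8,-.15,.17,.0125,.022),ribs=(.5,.8,-.12,.16,.048,.064),roof=(.6,.9,-.2,.2,.076,.092),tips=(.62,.72,-.2,.2,.044,.056)).items():
    m=ok&(P[...,0]>x0)&(P[...,0]<x1)&(P[...,1]>y0)&(P[...,1]<y1)&(P[...,2]>a)&(P[...,2]<b)
    n,l,s,_=cv2.connectedComponentsWithStats(m.astype(np.uint8))
    for i in range(1,n):
        if s[i,4]>250:print(nm,s[i,4],cv2.minAreaRect(P[l==i][:,:2].astype(np.float32)),np.median(P[l==i][:,2]))
E
python3 w6.py w6.png
```

```text
rim 5502 ((0.5799261927604675, 0.061962734907865524), (0.13451412320137024, 0.13192646205425262), 86.37175750732422) 0.017885104117975142
rim 1402 ((0.5838077068328857, 0.07636638730764389), (0.08339917659759521, 0.002809289377182722), 85.55904388427734) 0.0174610340804848
rim 1004 ((0.43469250202178955, 0.09176861494779587), (0.025423381477594376, 0.038521118462085724), 71.33470916748047) 0.019179115173442243
rim 1365 ((0.6099178194999695, 0.0013247579336166382), (0.06713882088661194, 0.05473950877785683), 0.2668677866458893) 0.017679527361918995
rim 726 ((0.5377680659294128, 0.021984808146953583), (0.06292130798101425, 0.029830018058419228), 30.510473251342773) 0.017437034640385096
rim 540 ((0.6848298907279968, -0.08087518066167831), (0.033394645899534225, 0.0075805229134857655), 16.58280372619629) 0.017117724832049833
ribs 5039 ((0.6092665195465088, 0.07456061989068985), (0.0563194677233696, 0.014642656780779362), 85.40219116210938) 0.05653568594953354
ribs 2459 ((0.6036739349365234, -0.0075401682406663895), (0.04232972860336304, 0.013815240003168583), 87.84130096435547) 0.05655090676782254
ribs 275 ((0.5462121367454529, 0.013163084164261818), (0.005000169854611158, 0.013511613011360168), 67.48865509033203) 0.05337055878116104
ribs 269 ((0.5437983870506287, -0.014858178794384003), (0.00674207741394639, 0.018374722450971603), 51.197479248046875) 0.05703279210335094
```

View pics/w6.png

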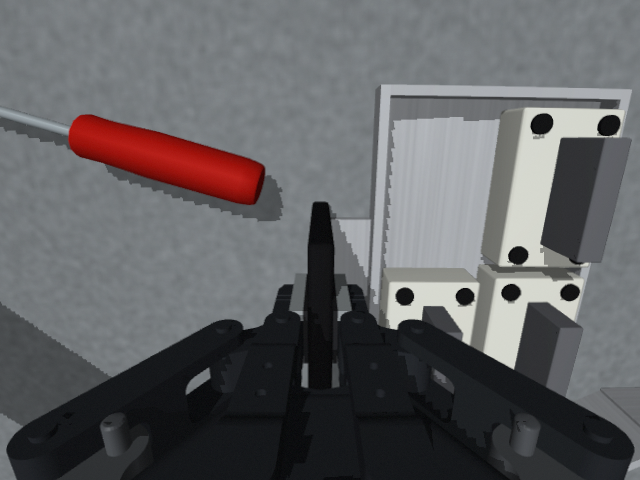

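Tray is well gripped, lined up with the dock (centre ≈ (.578,.031), yaw ≈ −3.7°), screwdriver clear. Slide in.

Emit:
arm_command(motion=[0.25,-0.01,0,0,0,0,0.25,-0.01,0,0,0,0,0.25,-0.01,0,0,0,0,0.25,-0.01,0,0,0,0,0.25,-0.01,0,0,0,0,0.25,-0.01,0,0,0,0,0.25,-0.01,0,0,0,0,0.25,-0.01,0,0,0,0,0.25,-0.01,0,0,0,0,0.25,-0.01,0,0,0,0])

```text
t: 34.55
tcp_pos: [0.556, 0.0355, 0.0554]
eef_rot: [[0.057, 0.998, -0.004], [0.998, -0.057, 0.0], [0.0, -0.004, -1.0]]
ft_force: [-10.7, -0.1, 12.3]
gripper_width: 0.106
```

```bash
python3 st.py; python3 m4.py
```

```text
34.55 [0.556  0.0355 0.0554] jaw -3.2535390608057964 z [-0.0042  0.0004 -1.    ] w 0.10570087097940845 f [-10.7151  -0.1298  12.3144] [-8.5187 33.309  87.0248 -0.0146 59.9053 -5.2578]
tray rim 88 c [ 0.6338 -0.0664] size [0.0386 0.1243] ang 68.5 z 0.017
handle none
roof 3113 c [0.7532 0.0191] size [0.233  0.1322] ang 87.3 z 0.083
front edge slope,x at y=.023 [0.0551 0.6882] [0.6834 0.684  0.6847 0.6867 0.6873 0.6884 0.6901 0.6908 0.6915 0.6931]
```

Emit:
arm_command(motion=[0.25,-0.013,0,0,0,0,0.25,-0.013,0,0,0,0,0.25,-0.013,0,0,0,0,0.25,-0.013,0,0,0,0,0.25,-0.013,0,0,0,0,0.25,-0.013,0,0,0,0,0.25,-0.013,0,0,0,0,0.25,-0.013,0,0,0,0,0.25,-0.013,0,0,0,0,0.2,-0.01,0,0,0,0])

```text
t: 35.85
tcp_pos: [0.6299, 0.0316, 0.0554]
eef_rot: [[0.057, 0.998, -0.003], [0.998, -0.057, 0.0], [0.0, -0.004, -1.0]]
ft_force: [-10.1, 0.4, 10.0]
gripper_width: 0.114
```

Emit:
arm_command(motion=[0.05,0,0,0,0,0,0.05,0,0,0,0,0,0.05,0,0,0,0,0,0.05,0,0,0,0,0,0,0,0,0,0,0,0,0,0,0,0,0,0,0,0,0,0,0,0,0,0,0,0,0,0,0,0,0,0,0,0,0,0,0,0,0])

```text
t: 37.1
tcp_pos: [0.6359, 0.0315, 0.0554]
eef_rot: [[0.057, 0.998, -0.003], [0.998, -0.057, 0.0], [0.0, -0.003, -1.0]]
ft_force: [-8.2, -0.1, 8.8]
gripper_width: 0.108
```

```bash
python3 st.py
```

```text
37.1 [0.6359 0.0315 0.0554] jaw -3.2659804900813567 z [-0.0029  0.0002 -1.    ] w 0.10796230164659038 f [-8.172  -0.1115  8.837 ] [-7.7944 39.6678 73.0787 -0.0123 67.4187 -4.5237]
```

Emit:
arm_command(motion=[0.04,0,0,0,0,0,0.04,0,0,0,0,0,0.04,0,0,0,0,0,0,0,0,0,0,0,0,0,0,0,0,0,0,0,0,0,0,0,0,0,0,0,0,0,0,0,0,0,0,0,0,0,0,0,0,0,0,0,0,0,0,0])

```text
t: 38.35
tcp_pos: [0.6386, 0.0315, 0.0554]
eef_rot: [[0.057, 0.998, -0.005], [0.998, -0.057, 0.0], [-0.0, -0.005, -1.0]]
ft_force: [-14.0, -0.1, 11.4]
gripper_width: 0.105
```

Emit:
arm_command(motion=[0.04,0,0,0,0,0,0.04,0,0,0,0,0,0,0,0,0,0,0,0,0,0,0,0,0,0,0,0,0,0,0,0,0,0,0,0,0,0,0,0,0,0,0,0,0,0,0,0,0,0,0,0,0,0,0,0,0,0,0,0,0])

```text
t: 39.6
tcp_pos: [0.6388, 0.031, 0.0554]
eef_rot: [[0.057, 0.998, -0.011], [0.998, -0.057, -0.001], [-0.001, -0.011, -1.0]]
ft_force: [-25.0, -3.3, 17.9]
gripper_width: 0.11
```

```bash
python3 st.py; python3 w6.py w7.png
```

```text
39.6 [0.6388 0.031  0.0554] jaw -3.241693914473557 z [-0.0106 -0.0007 -0.9999] w 0.10965984055303084 f [-24.993   -3.3281  17.8576] [-7.7557 40.0826 72.1692 -0.1335 68.3457 -4.4645]
rim 579 ((0.6912395358085632, 0.13491660356521606), (0.007998967543244362, 0.05838886275887489), 68.0789566040039) 0.017465148853686996
rim 3403 ((0.6917727589607239, 0.05741732567548752), (0.13759206235408783, 0.04469685256481171), 86.60152435302734) 0.017898269340157508
rim 561 ((0.6860376000404358, 0.01403924822807312), (0.05246048793196678, 0.02568700909614563), 40.23701095581055) 0.017469017640375756
ribs 2107 ((0.6865536570549011, 0.14042285084724426), (0.010353944264352322, 0.044787049293518066), 55.611568450927734) 0.05023847368717069
roof 70394 ((0.7250559329986572, 0.037281230092048645), (0.07744933664798737, 0.21509473025798798), 12.270171165466309) 0.08401747587955438
roof 4891 ((0.637374222278595, 0.034649159759283066), (0.06216711550951004, 0.03411173075437546), 67.19762420654297) 0.08484014030731268
tips 2142 ((0.6870883703231812, 0.1400013566017151), (0.010415652766823769, 0.04614768549799919), 55.7548942565918) 0.04973928264514567
```

View pics/w7.png

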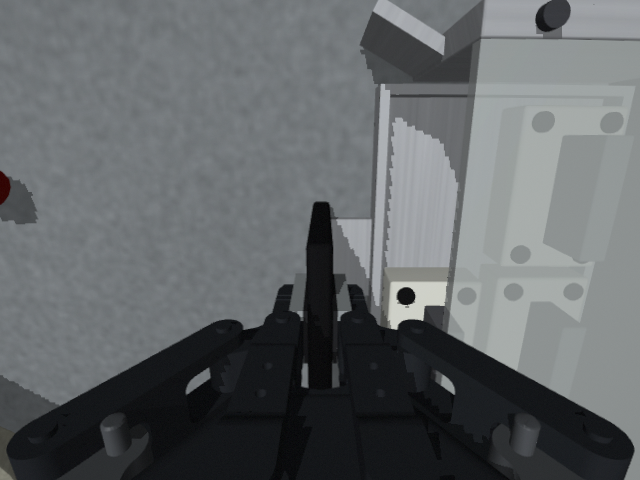

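Tray against the back stop: motion stopped at TCP x=.6388 while force rose to 25 N; px (375,…) rear rim is ~20 mm outside the roof edge. Release and lift.

Emit:
arm_command(motion=[-0.04,0,0,0,0,0,0,0,0,0,0,0,0,0,0,0,0,0,0,0,0,0,0,0,0,0,0.3,0,0,0,0,0,0.7,0,0,0,0,0,0.8,0,0,0,0,0,0.8,0,0,0,0,0,0.8,0,0,0,0,0,0.8,0,0,0], claw=-0.4)

```text
t: 40.9
tcp_pos: [0.6421, 0.0313, 0.1825]
eef_rot: [[0.057, 0.998, 0.001], [0.998, -0.057, -0.0], [-0.0, 0.001, -1.0]]
ft_force: [0.2, -0.5, 0.7]
gripper_width: 0.299
```

```bash
python3 st.py; python3 m3.py | grep -E "handle|red|lever|plate|box"; python3 - <<'E'
from m2 import *
rect((.55,.7,-.1,.15),.079,.09,'handle')
m=(Z>.05)&(Z<.1)&(P[...,1]>.3)&(P[...,1]<.46)&(P[...,0]>.35)&(P[...,0]<.6)&red
q=P[m]; d=np.array([np.cos(np.radians(-6.3)),np.sin(np.radians(-6.3))]);
for lo,hi in((.38,.43),(.45,.53)):
    k=q[(q[:,0]>lo)&(q[:,0]<hi)]; A=np.c_[k[:,:2],np.ones(len(k))]; print('z plane',np.linalg.lstsq(A,k[:,2],rcond=None)[0],k.mean(0))
E
```

```text
40.9 [0.6421 0.0313 0.1825] jaw -3.274228501307349 z [ 0.0008 -0.0001 -1.    ] w 0.2985847558682782 f [ 0.1618 -0.5115  0.7131] [-7.7393 33.1789 62.9195  0.0012 83.858  -4.4652]
handle none
red 704 c [0.4663 0.3781] size [0.0716 0.1374] ang 84.3 z 0.073
lever 30 c [0.4148 0.387 ] size [0.0091 0.0334] ang 80.0 z 0.075
plate 662 c [0.4898 0.3752] size [0.0718 0.0894] ang 82.6 z 0.073
box 420 c [0.4975 0.3753] size [0.1005 0.1223] ang 84.2 z 0.035
handle 133 c [ 0.6914 -0.0535] size [0.0768 0.0172] ang 89.1 z 0.084
z plane [-0.0396 -0.2348  0.1815] [0.413  0.3867 0.0743]
z plane [ 0.003  -0.004   0.0732] [0.4918 0.374  0.0732]
```

Emit:
arm_command(motion=[-0.3,0.53,0.05,0,0,1,-0.3,0.53,0.05,0,0,1,-0.3,0.53,0.05,0,0,1,-0.3,0.53,0.05,0,0,1,-0.3,0.53,0.05,0,0,1,-0.3,0.53,0.05,0,0,1,-0.3,0.53,0.05,0,0,1,-0.3,0.53,0.05,0,0,1,-0.3,0.53,0.05,0,0,1,-0.3,0.53,0.05,0,0,1])

```text
t: 42.25
tcp_pos: [0.5514, 0.1908, 0.1952]
eef_rot: [[-0.6, 0.8, -0.001], [0.8, 0.6, -0.0], [0.001, -0.001, -1.0]]
ft_force: [-0.1, -0.1, 0.3]
gripper_width: 0.302
```

Emit:
arm_command(motion=[-0.3,0.53,0,0,0,1,-0.3,0.53,0,0,0,1,-0.3,0.53,0,0,0,1,-0.3,0.53,0,0,0,1,-0.3,0.53,0,0,0,1,-0.3,0.53,0,0,0,1,-0.3,0.53,0,0,0,1,-0.3,0.53,0,0,0,1,-0.3,0.53,0,0,0,1,-0.3,0.53,0,0,0,1])

```text
t: 43.5
tcp_pos: [0.4615, 0.3497, 0.1951]
eef_rot: [[-0.974, 0.227, -0.001], [0.227, 0.974, -0.001], [0.001, -0.001, -1.0]]
ft_force: [-0.1, 0.6, -0.4]
gripper_width: 0.301
```

Emit:
arm_command(motion=[-0.3,0.5,0,0,0,1,-0.3,0.5,0,0,0,0.8,0,0,0,0,0,0,0,0,0,0,0,0,0,0,0,0,0,0,0,0,0,0,0,0,0,0,0,0,0,0,0,0,0,0,0,0,0,0,0,0,0,0,0,0,0,0,0,0], claw=0)

```text
t: 44.75
tcp_pos: [0.4441, 0.3793, 0.1959]
eef_rot: [[-0.994, 0.106, 0.0], [0.106, 0.994, 0.0], [-0.0, 0.0, -1.0]]
ft_force: [0.2, -0.1, 0.2]
gripper_width: 0.505
```

```bash
python3 st.py; python3 - <<'E'
from h import *
np.set_printoptions(precision=4,suppress=True)
c=cap('wrist','w8.png');P=cloud(c);hsv=cv2.cvtColor(c['pixels'],cv2.COLOR_RGB2HSV)
red=((hsv[...,0]<8)|(hsv[...,0]>172))&(hsv[...,1]>120)&(c['z_map']>0)&(P[...,2]>.05)&(P[...,2]<.1)
q=P[red];print(len(q),cv2.minAreaRect(q[:,:2].astype(np.float32)))
th=np.radians(-6);d=np.array([np.cos(th),np.sin(th)]);n=np.array([-d[1],d[0]])
a=q[:,:2]@d;b=q[:,:2]@n;print('along',a.min(),a.max())
for s in np.arange(a.min(),a.max(),.01):
    k=(a>=s)&(a<s+.01)
    print('%.3f'%s,k.sum(),'b %.4f %.4f'%(b[k].min(),b[k].max()),'z',np.median(q[k][:,2]).round(4))
E
```

```text
44.75 [0.4441 0.3793 0.1959] jaw 83.92199322099012 z [ 0.  0. -1.] w 0.5054051159541679 f [ 0.2145 -0.1343  0.2192] [ 28.8959  26.7298  72.2293  -0.0002  81.04   -55.026 ]
8456 ((0.46718883514404297, 0.38188818097114563), (0.07555108517408371, 0.14838989078998566), 84.04580688476562)
along 0.3505157126693791 0.49893640993399585
0.351 175 b 0.4271 0.4375 z 0.0746
0.361 187 b 0.4263 0.4376 z 0.0749
0.371 172 b 0.4263 0.4369 z 0.075
0.381 176 b 0.4256 0.4370 z 0.0749
0.391 157 b 0.4256 0.4363 z 0.0749
0.401 242 b 0.3953 0.4364 z 0.0745
0.411 992 b 0.3952 0.4663 z 0.0739
0.421 938 b 0.3948 0.4661 z 0.074
0.431 904 b 0.3946 0.4660 z 0.074
0.441 890 b 0.3943 0.4654 z 0.074
0.451 838 b 0.3940 0.4641 z 0.074
0.461 830 b 0.3937 0.4645 z 0.074
0.471 812 b 0.3936 0.4641 z 0.074
0.481 776 b 0.3912 0.4663 z 0.074
0.491 367 b 0.3909 0.4665 z 0.0739
```

View pics/w8.png

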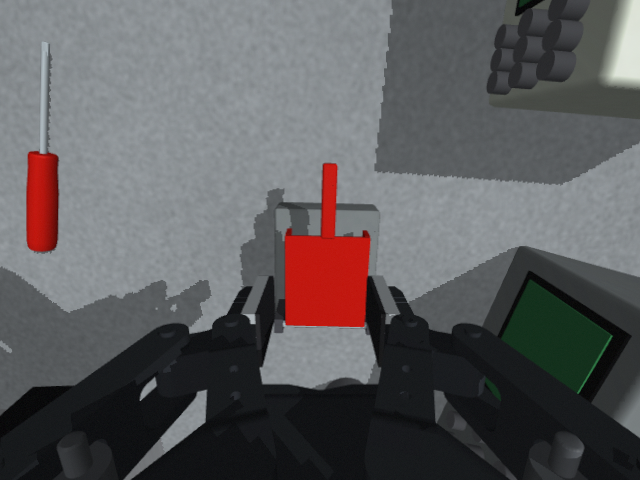

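Wrist view: guard plate at (328,280), lever bar from (330,238) to (329,165) pointing at the robot, straddled by the jaws. Lever end (.394,.3935), yaw −7.9° → hinge ≈ (.5375,.374), grip point ≈ (.4166,.3904). Plan: grip it lightly with the tool vertical, letting the bar pivot in the pads along the arc.

Emit:
arm_command(motion=[-0.3,0.12,-0.5,0,0,-0.2,-0.3,0.12,-0.5,0,0,-0.25,-0.32,0.13,-0.5,0,0,0,0,0,-0.6,0,0,0,0,0,-0.6,0,0,0,0,0,-0.6,0,0,0,0,0,-0.6,0,0,0,0,0,-0.5,0,0,0,0,0,-0.3,0,0,0,0,0,0,0,0,0])

```text
t: 46.05
tcp_pos: [0.4164, 0.3903, 0.0545]
eef_rot: [[-0.991, 0.137, -0.001], [0.137, 0.991, -0.0], [0.001, -0.001, -1.0]]
ft_force: [-1.2, -0.2, -0.3]
gripper_width: 0.499
```

Emit:
arm_command(motion=[0,0,0,0,0,0,0,0,0,0,0,0,0,0,0,0,0,0,0,0,0,0,0,0,0,0,0,0,0,0,0,0,0,0,0,0,0,0,0,0,0,0,0,0,0,0,0,0,0,0,0,0,0,0,0,0,0,0,0,0], claw=-1, newtons=25)

```text
t: 47.3
tcp_pos: [0.4166, 0.3896, 0.0556]
eef_rot: [[-0.991, 0.137, 0.0], [0.137, 0.991, -0.001], [-0.001, -0.001, -1.0]]
ft_force: [-1.1, -4.9, 3.7]
gripper_width: 0.128
```

```bash
python3 st.py; python3 - <<'E'
import numpy as np
d=np.array([.9905,-.1374]);R=.122
t=np.radians(np.arange(0,106,7)); p=np.c_[-R*np.cos(t)[:,None]*d,R*np.sin(t)]
print((np.diff(p,axis=0)/.03).round(2).tolist())
E
```

```text
47.3 [0.4166 0.3896 0.0556] jaw 82.1430064910159 z [ 0.0003 -0.0015 -1.    ] w 0.12799333863444437 f [-1.0505 -4.8706  3.6858] [ 31.2344  34.2516  84.9358  -0.0941  60.8394 -50.8628]
[[0.03, -0.0, 0.5], [0.09, -0.01, 0.49], [0.15, -0.02, 0.47], [0.2, -0.03, 0.45], [0.26, -0.04, 0.42], [0.31, -0.04, 0.39], [0.35, -0.05, 0.35], [0.39, -0.05, 0.3], [0.42, -0.06, 0.25], [0.45, -0.06, 0.2], [0.47, -0.07, 0.14], [0.49, -0.07, 0.08], [0.49, -0.07, 0.02], [0.49, -0.07, -0.04], [0.48, -0.07, -0.1]]
```

Emit:
arm_command(motion=[0.03,-0.01,0.5,0,0,0,0.09,-0.01,0.49,0,0,0,0.15,-0.02,0.47,0,0,0,0.2,-0.03,0.45,0,0,0,0.26,-0.04,0.42,0,0,0,0.31,-0.04,0.39,0,0,0,0.35,-0.05,0.35,0,0,0,0.39,-0.05,0.3,0,0,0,0.42,-0.06,0.25,0,0,0,0,0,0,0,0,0])

```text
t: 48.55
tcp_pos: [0.4832, 0.3808, 0.1644]
eef_rot: [[-0.99, 0.138, 0.001], [0.138, 0.99, 0.0], [-0.001, 0.0, -1.0]]
ft_force: [-1.4, -6.1, 0.7]
gripper_width: 0.134
```

```bash
python3 st.py; python3 - <<'E'
from h import *
c=cap('scene');cv2.imwrite('pics/s3.png',cv2.resize(c['pixels'][180:400,380:620,::-1],(654,600)))
E
```

```text
48.55 [0.4832 0.3808 0.1644] jaw 82.07625099892059 z [ 0.0007  0.0001 -1.    ] w 0.13403183041896735 f [-1.3883 -6.1378  0.7442] [ 27.233   31.2536  69.6338  -0.0118  79.0759 -54.841 ]
```

View pics/s3.png

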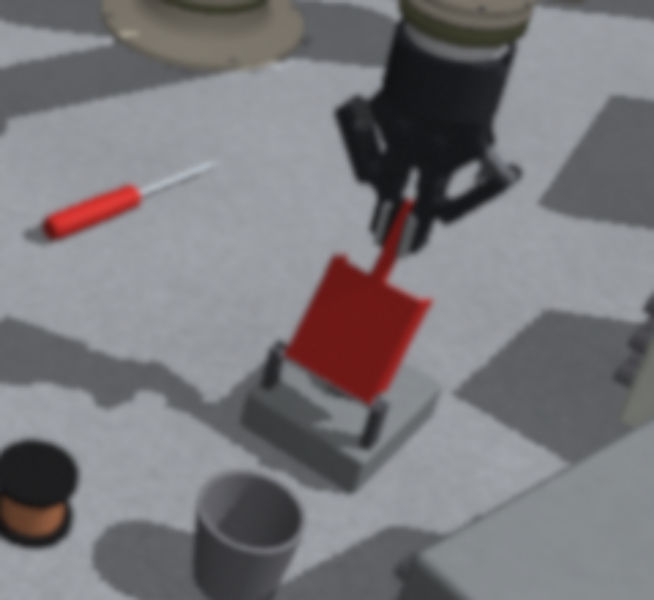

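Guard is lifting (~60°, lever held at (400,225)). Continue the arc to ~105°.

Emit:
arm_command(motion=[0.45,-0.06,0.2,0,0,0,0.47,-0.07,0.14,0,0,0,0.49,-0.07,0.08,0,0,0,0.49,-0.07,0.02,0,0,0,0.49,-0.07,-0.04,0,0,0,0.48,-0.07,-0.1,0,0,0,0,0,0,0,0,0,0,0,0,0,0,0,0,0,0,0,0,0,0,0,0,0,0,0])

```text
t: 49.85
tcp_pos: [0.5695, 0.3691, 0.1732]
eef_rot: [[-0.991, 0.137, 0.003], [0.137, 0.991, 0.001], [-0.003, 0.002, -1.0]]
ft_force: [2.2, 0.6, 5.0]
gripper_width: 0.132
```

```bash
python3 st.py; python3 - <<'E'
from h import *
c=cap('scene');cv2.imwrite('pics/s4.png',cv2.resize(c['pixels'][180:400,380:620,::-1],(654,600)))
E
```

```text
49.85 [0.5695 0.3691 0.1732] jaw 82.12370913813663 z [ 0.0031  0.0011 -1.    ] w 0.13240539958302402 f [2.2343 0.6266 4.9618] [ 22.9826  37.2082  56.7833  -0.0094  85.8186 -59.1403]
```

View pics/s4.png

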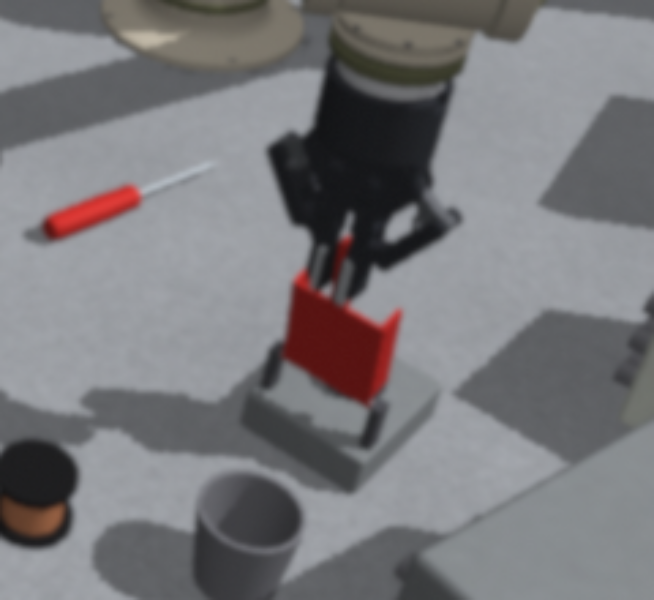

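Guard is past vertical (~105°). Open the jaws and lift off straight up.

Emit:
arm_command(motion=[0,0,0,0,0,0,0,0,0,0,0,0,0,0,0,0,0,0,0,0,0,0,0,0,0,0,0,0,0,0,0,0,0.3,0,0,0,0,0,0.6,0,0,0,0,0,0.7,0,0,0,0,0,0.7,0,0,0,0,0,0.7,0,0,0], claw=-0.3)

```text
t: 51.15
tcp_pos: [0.5685, 0.3688, 0.264]
eef_rot: [[-0.991, 0.137, 0.001], [0.137, 0.991, 0.0], [-0.001, 0.0, -1.0]]
ft_force: [0.2, 0.6, -0.4]
gripper_width: 0.35
```

Emit:
arm_command(motion=[-0.7,0.1,0,0,0,0,-1,0.14,0,0,0,0,-1,0.14,0,0,0,0,-1,0.14,0,0,0,0,0,0,0,0,0,0,0,0,0,0,0,0,0,0,0,0,0,0,0,0,0,0,0,0,0,0,0,0,0,0,0,0,0,0,0,0], claw=-1)

```text
t: 52.4
tcp_pos: [0.4577, 0.3843, 0.2625]
eef_rot: [[-0.991, 0.137, -0.0], [0.137, 0.991, -0.0], [0.0, -0.0, -1.0]]
ft_force: [-0.5, 0.1, 0.8]
gripper_width: 0.003
```

```bash
python3 st.py; python3 - <<'E'
from h import *
np.set_printoptions(precision=4,suppress=True)
c=cap('scene');hsv=cv2.cvtColor(c['pixels'],cv2.COLOR_RGB2HSV);P=cloud(c)
red=((hsv[...,0]<8)|(hsv[...,0]>172))&(hsv[...,1]>120)&(c['z_map']>0)&(P[...,1]>.25)&(P[...,0]>.35)&(P[...,0]<.7)
q=P[red];d=np.array([.9905,-.1374]);a=(q[:,:2]-[.5375,.3741])@d
print(len(q),q[:,2].max()); 
for z in np.arange(.06,.23,.02):
    k=abs(q[:,2]-z)<.01
    if k.sum()>3:print(z.round(2),k.sum(),a[k].min(),a[k].max())
blk=(c['pixels'].max(2)<45)&(c['z_map']>0)
b=(P[...,2]>.036)&(P[...,2]<.07)&blk&(abs(P[...,0]-.4875)<.05)&(abs(P[...,1]-.381)<.05)
k=P[b];print('button',len(k)); 
if len(k):print(k.mean(0),np.percentile(k[:,2],[5,50,95]))
cv2.imwrite('pics/s5.png',cv2.resize(c['pixels'][180:400,380:620,::-1],(654,600)))
c=cap('wrist','w9.png')
E
```

```text
52.4 [0.4577 0.3843 0.2625] jaw 82.11391945538075 z [-0.0001 -0.0001 -1.    ] w 0.003031556414381508 f [-0.5497  0.0972  0.7506] [ 28.6827  25.681   62.8855  -0.0006  91.4417 -53.4312]
1004 0.20774541653092027
0.08 152 -0.009793760941778194 0.01235666067965277
0.1 210 -0.011082882780451978 0.020157139685508665
0.12 218 -0.00159790146254035 0.028275827896362214
0.14 249 0.005511903060096838 0.03650088976904437
0.16 94 0.014693598983375836 0.04352513551869342
0.18 33 0.037110249008885404 0.051691372277927965
0.2 46 0.04853223908664772 0.05806731996390144
button 6
[0.5358 0.3325 0.0641] [0.0596 0.0642 0.0689]
```

View pics/s5.png

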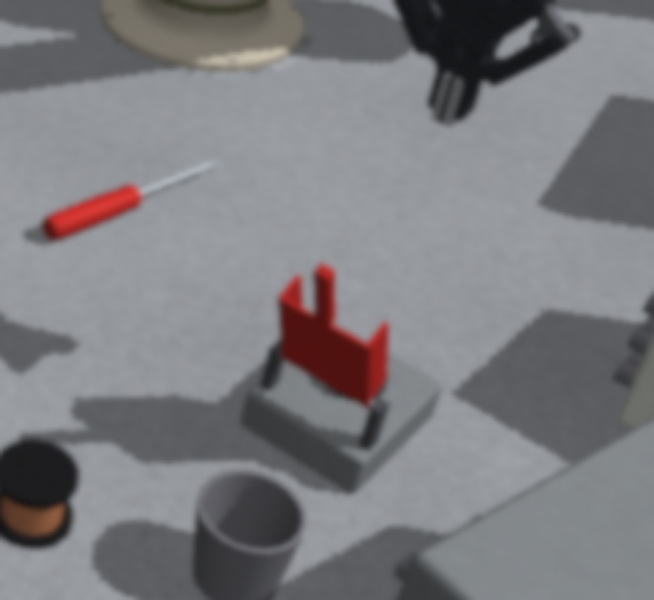

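Guard rests fully open, lever at (323,290), leaning back ≈21°. Locate the button numerically from the wrist.

```bash
python3 - <<'E'
from h import *
np.set_printoptions(precision=4,suppress=True)
c=cap('wrist');P=cloud(c);ok=(c['z_map']>0)&(abs(P[...,0]-.488)<.05)&(abs(P[...,1]-.381)<.045)
print(ok.sum(),np.histogram(P[ok][:,2],np.arange(.03,.11,.005)))
blk=ok&(c['pixels'].max(2)<60)&(P[...,2]>.037)&(P[...,2]<.075)
n,l,s,ce=cv2.connectedComponentsWithStats(blk.astype(np.uint8))
for i in range(1,n):
    if s[i,4]>60: q=P[l==i];print(s[i],q.mean(0),np.ptp(q[:,:2],axis=0),np.median(q[:,2]),cv2.minEnclosingCircle(q[:,:2].astype(np.float32)))
E
```

```text
61318 (array([ 552, 4475,   51,  721,   50,  623,   15,   23,  117,   18,    3,
         29,   35,   47,   32]), array([0.03 , 0.035, 0.04 , 0.045, 0.05 , 0.055, 0.06 , 0.065, 0.07 ,
       0.075, 0.08 , 0.085, 0.09 , 0.095, 0.1  , 0.105]))
[301 218  33  31 764] [0.4874 0.3784 0.0559] [0.0347 0.0375] 0.057549879995792946 ((0.49001723527908325, 0.37745121121406555), 0.01962812803685665)
[352 265  10  12  81] [0.536  0.4162 0.0582] [0.0022 0.0078] 0.05781532433751574 ((0.5366098880767822, 0.4161004424095154), 0.004014451056718826)
```

Button top ≈ (.488,.380,.0575). Press with closed fingers, 4 mm towards the lever side to stay clear of the guard.

Emit:
arm_command(motion=[0.44,-0.07,-0.5,0,0,0,0.44,-0.07,-0.8,0,0,0,0,0,-0.9,0,0,0,0,0,-0.9,0,0,0,0,0,-0.9,0,0,0,0,0,-0.9,0,0,0,0,0,-0.8,0,0,0,0,0,-0.5,0,0,0,0,0,-0.2,0,0,0,0,0,0,0,0,0])

```text
t: 53.8
tcp_pos: [0.4842, 0.3802, 0.0705]
eef_rot: [[-0.991, 0.137, 0.0], [0.137, 0.991, 0.0], [-0.0, 0.0, -1.0]]
ft_force: [-0.2, -0.2, -0.1]
gripper_width: -0.001
```

Emit:
arm_command(motion=[0,0,-0.1,0,0,0,0,0,-0.1,0,0,0,0,0,-0.1,0,0,0,0,0,-0.1,0,0,0,0,0,-0.1,0,0,0,0,0,-0.1,0,0,0,0,0,-0.06,0,0,0,0,0,0,0,0,0,0,0,0,0,0,0,0,0,0,0,0,0])

```text
t: 55.05
tcp_pos: [0.484, 0.3803, 0.052]
eef_rot: [[-0.991, 0.137, 0.001], [0.137, 0.991, 0.0], [-0.001, 0.0, -1.0]]
ft_force: [-3.0, -2.7, 12.0]
gripper_width: 0.001
```

```bash
python3 st.py
```

```text
55.05 [0.484  0.3803 0.052 ] jaw 82.1303043987348 z [ 0.0009  0.0004 -1.    ] w 0.0012523198838183015 f [-2.9788 -2.6978 11.9535] [ 27.1517  38.072   77.318   -0.0054  64.5548 -54.9762]
```

12 N at 6 mm down: button fully in. Lift, go over behind the lever, then pull it shut.

Emit:
arm_command(motion=[0,0,0.2,0,0,0,0,0,0.5,0,0,0,0,0,0.8,0,0,0,0,0,0.8,0,0,0,0,0,0.8,0,0,0,0,0,0.8,0,0,0,0,0,0.8,0,0,0,0,0,0.8,0,0,0,0,0,0.7,0,0,0,0,0,0.23,0,0,0])

```text
t: 56.3
tcp_pos: [0.4842, 0.3803, 0.2452]
eef_rot: [[-0.991, 0.137, 0.002], [0.137, 0.991, 0.001], [-0.002, 0.001, -1.0]]
ft_force: [-0.4, 0.5, -0.7]
gripper_width: 0.002
```

Emit:
arm_command(motion=[0.76,-0.1,0,0,0,0,0.76,-0.1,0,0,0,0,0.76,-0.1,0,0,0,0,0.76,-0.1,0,0,0,0,0.76,-0.1,0,0,0,0,0.79,-0.1,0,0,0,0,0,0,-0.6,0,0,0,0,0,-0.8,0,0,0,0,0,-0.8,0,0,0,0,0,-0.47,0,0,0])

```text
t: 57.55
tcp_pos: [0.6212, 0.362, 0.1616]
eef_rot: [[-0.991, 0.137, -0.003], [0.137, 0.991, -0.001], [0.002, -0.001, -1.0]]
ft_force: [0.4, -0.1, 0.2]
gripper_width: -0.0
```

Emit:
arm_command(motion=[-0.2,0.03,0,0,0,0,-0.4,0.05,0,0,0,0,-0.4,0.06,0,0,0,0,-0.4,0.06,0,0,0,0,-0.4,0.06,0,0,0,0,-0.4,0.06,0,0,0,0,-0.4,0.06,0,0,0,0,-0.4,0.06,0,0,0,0,-0.4,0.06,0,0,0,0,-0.4,0.06,0,0,0,0])

```text
t: 58.8
tcp_pos: [0.5068, 0.3791, 0.1634]
eef_rot: [[-0.991, 0.137, -0.0], [0.137, 0.991, -0.0], [0.0, -0.0, -1.0]]
ft_force: [-0.3, 0.8, -1.3]
gripper_width: 0.0
```

```bash
python3 st.py; cat > gd.py <<'E'
from h import *
np.set_printoptions(precision=4,suppress=True)
c=cap('scene');hsv=cv2.cvtColor(c['pixels'],cv2.COLOR_RGB2HSV);P=cloud(c)
red=((hsv[...,0]<8)|(hsv[...,0]>172))&(hsv[...,1]>120)&(c['z_map']>0)&(P[...,1]>.25)&(P[...,0]>.3)&(P[...,0]<.7)
q=P[red];d=np.array([.9905,-.1374]);a=(q[:,:2]-[.5375,.3741])@d
print('red',len(q),'z max',q[:,2].max(),'along',a.min(),a.max())
E
python3 gd.py
```

```text
58.8 [0.5068 0.3791 0.1634] jaw 82.1253786123755 z [-0.0002 -0.0001 -1.    ] w 0.00041853033379624435 f [-0.2619  0.7762 -1.252 ] [ 26.0983  33.0502  66.4275   0.0009  80.5327 -56.0272]
red 1644 z max 0.21204310562539264 along -0.0721758167045094 0.00532973557020663
```

Emit:
arm_command(motion=[0,0,0,0,0,0,0,0,0,0,0,0,0,0,0,0,0,0,0,0,0,0,0,0,0,0,0.5,0,0,0,0,0,0.8,0,0,0,0,0,0.8,0,0,0,0,0,0.6,0,0,0,0,0,0,0,0,0,0,0,0,0,0,0])

```text
t: 60.1
tcp_pos: [0.5075, 0.3789, 0.2441]
eef_rot: [[-0.991, 0.137, -0.001], [0.137, 0.991, -0.0], [0.001, -0.0, -1.0]]
ft_force: [-0.6, -0.4, 0.1]
gripper_width: 0.004
```

```bash
python3 st.py; python3 gd.py; python3 m3.py | grep -E "red|lever|plate"; python3 - <<'E'
from m2 import *
rect((.58,.68,-.08,.12),.07,.095,'handle'); rect((.6,.68,-.12,.15),.0125,.03,'rear rim')
E
```

```text
60.1 [0.5075 0.3789 0.2441] jaw 82.12309520318092 z [-0.0007 -0.0004 -1.    ] w 0.004275165229983438 f [-0.577  -0.4354  0.1074] [ 26.0539  30.0604  58.3767   0.0002  91.6101 -56.0692]
red 1144 z max 0.08050748528829643 along -0.14183078497376397 0.004223936337664862
red 704 c [0.4661 0.3779] size [0.072 0.137] ang 83.7 z 0.073
lever 31 c [0.4148 0.3869] size [0.0083 0.0332] ang 80.5 z 0.074
plate 662 c [0.4893 0.3757] size [0.0721 0.09  ] ang 82.7 z 0.073
handle 100 c [0.6383 0.0265] size [0.0681 0.0119] ang 88.2 z 0.083
rear rim 191 c [0.6732 0.0259] size [0.1954 0.016 ] ang 88.7 z 0.018
```

Guard shut as before, tray still home (handle (.638,.030)). Back to the handle.

Emit:
arm_command(motion=[0.2,-0.53,0,0,0,-1,0.2,-0.53,0,0,0,-1,0.2,-0.53,0,0,0,-1,0.2,-0.53,0,0,0,-1,0.2,-0.53,0,0,0,-1,0.2,-0.53,0,0,0,-1,0.2,-0.53,0,0,0,-1,0.2,-0.53,0,0,0,-1,0.2,-0.53,0,0,0,-1,0.2,-0.53,0,0,0,-1], claw=-0.1)

```text
t: 61.5
tcp_pos: [0.5677, 0.2194, 0.244]
eef_rot: [[-0.669, 0.743, -0.001], [0.743, 0.669, -0.0], [0.001, -0.001, -1.0]]
ft_force: [-0.5, -0.1, 1.1]
gripper_width: 0.448
```

Emit:
arm_command(motion=[0.2,-0.53,0,0,0,-1,0.2,-0.53,0,0,0,-1,0.2,-0.53,0,0,0,-1,0.2,-0.53,0,0,0,-1,0.2,-0.53,0,0,0,-1,0.2,-0.53,0,0,0,-1,0.2,-0.53,0,0,0,-1,0.2,-0.53,0,0,0,-1,0.2,-0.53,0,0,0,-1,0.2,-0.53,0,0,0,-1])

```text
t: 62.75
tcp_pos: [0.6277, 0.0605, 0.244]
eef_rot: [[-0.035, 0.999, -0.001], [0.999, 0.035, 0.0], [0.0, -0.001, -1.0]]
ft_force: [0.8, 0.3, -0.6]
gripper_width: 0.45
```

Emit:
arm_command(motion=[0.18,-0.52,0,0,0,-1,0.17,-0.51,0,0,0,-0.1,0,0,-0.6,0,0,0,0,0,-0.7,0,0,0,0,0,-0.7,0,0,0,0,0,0,0,0,0,0,0,0,0,0,0,0,0,0,0,0,0,0,0,0,0,0,0,0,0,0,0,0,0])

```text
t: 64.0
tcp_pos: [0.6382, 0.0301, 0.1848]
eef_rot: [[0.04, 0.999, 0.0], [0.999, -0.04, -0.0], [-0.0, 0.0, -1.0]]
ft_force: [0.0, -1.0, 0.3]
gripper_width: 0.45
```

```bash
python3 st.py; python3 - <<'E'
from h import *
np.set_printoptions(precision=4,suppress=True)
c=cap('wrist','w10.png');P=cloud(c);ok=c['z_map']>0
blk=c['pixels'].max(2)<70
m=ok&blk&(abs(P[...,0]-.638)<.03)&(abs(P[...,1]-.03)<.06)&(P[...,2]>.078)&(P[...,2]<.092)
n,l,s,_=cv2.connectedComponentsWithStats(m.astype(np.uint8))
for i in range(1,n):
    if s[i,4]>150:print(s[i,4],cv2.minAreaRect(P[l==i][:,:2].astype(np.float32)))
E
```

```text
64.0 [0.6382 0.0301 0.1848] jaw -2.272116902245328 z [ 0.0004 -0.     -1.    ] w 0.4504539388151505 f [ 0.022  -0.9657  0.3178] [-7.8981 32.6921 63.4291  0.001  83.8544 -5.6261]
1090 ((0.6386699676513672, 0.030992044135928154), (0.06950314342975616, 0.009158428758382797), 87.54314422607422)
```

Emit:
arm_command(motion=[0.01,0.02,-0.6,0,0,0,0,0,-0.6,0,0,0,0,0,-0.6,0,0,0,0,0,-0.6,0,0,0,0,0,-0.6,0,0,0,0,0,-0.6,0,0,0,0,0,-0.45,0,0,0,0,0,-0.28,0,0,0,0,0,0,0,0,0,0,0,0,0,0,0])

```text
t: 65.3
tcp_pos: [0.6388, 0.0307, 0.0552]
eef_rot: [[0.04, 0.999, 0.001], [0.999, -0.04, -0.0], [-0.0, 0.001, -1.0]]
ft_force: [0.7, 0.2, 0.1]
gripper_width: 0.452
```

Emit:
arm_command(motion=[0,0,0,0,0,0,0,0,0,0,0,0,0,0,0,0,0,0,0,0,0,0,0,0,0,0,0,0,0,0,-0.1,0,0,0,0,0,-0.2,0.01,0,0,0,0,-0.2,0.01,0,0,0,0,-0.2,0.01,0,0,0,0,-0.2,0.01,0,0,0,0], claw=-1, newtons=50)

```text
t: 66.55
tcp_pos: [0.6125, 0.0317, 0.0552]
eef_rot: [[0.039, 0.999, 0.004], [0.999, -0.039, -0.001], [-0.0, 0.004, -1.0]]
ft_force: [5.8, -0.2, 3.7]
gripper_width: 0.11
```

Emit:
arm_command(motion=[-0.25,0.014,0,0,0,0,-0.25,0.014,0,0,0,0,-0.25,0.014,0,0,0,0,-0.25,0.014,0,0,0,0,-0.25,0.014,0,0,0,0,-0.25,0.014,0,0,0,0,-0.25,0.014,0,0,0,0,-0.25,0.014,0,0,0,0,-0.25,0.014,0,0,0,0,-0.25,0.014,0,0,0,0])

```text
t: 67.8
tcp_pos: [0.5376, 0.0359, 0.0552]
eef_rot: [[0.039, 0.999, 0.004], [0.999, -0.039, -0.001], [-0.0, 0.004, -1.0]]
ft_force: [5.6, -0.4, 2.2]
gripper_width: 0.107
```

```bash
python3 st.py; python3 m4.py | head -2
```

```text
67.8 [0.5376 0.0359 0.0552] jaw -2.247859133285672 z [ 0.0037 -0.0006 -1.    ] w 0.1072140891432588 f [ 5.6094 -0.4185  2.2254] [-8.7769 31.7752 90.4151  0.0011 57.5931 -6.5295]
tray rim 122 c [ 0.6287 -0.0429] size [0.0527 0.1301] ang 87.6 z 0.017
handle none
```

Emit:
arm_command(motion=[-0.25,0.01,0,0,0,0,-0.25,0.01,0,0,0,0,-0.25,0.01,0,0,0,0,-0.25,0.01,0,0,0,0,-0.25,0.01,0,0,0,0,-0.25,0.01,0,0,0,0,-0.25,0.01,0,0,0,0,-0.2,0,0,0,0,0,0,0,0,0,0,0,0,0,0,0,0,0])

```text
t: 69.1
tcp_pos: [0.4785, 0.0381, 0.0551]
eef_rot: [[0.039, 0.999, 0.002], [0.999, -0.039, -0.0], [-0.0, 0.002, -1.0]]
ft_force: [1.9, -0.6, 8.4]
gripper_width: 0.109
```

Emit:
arm_command(motion=[0,0,0,0,0,0,0,0,0,0,0,0,0,0,0,0,0,0,0,0,0,0,0,0,0,0,0.3,0,0,0,0,0,0.7,0,0,0,0,0,0.9,0,0,0,0,0,1,0,0,0,0,0,1,0,0,0,0,0,0.6,0,0,0], claw=-0.3)

```text
t: 70.35
tcp_pos: [0.4781, 0.0382, 0.1917]
eef_rot: [[0.04, 0.999, 0.002], [0.999, -0.04, -0.0], [-0.0, 0.002, -1.0]]
ft_force: [-0.4, 0.1, 0.1]
gripper_width: 0.349
```

```bash
python3 st.py; python3 gd.py; python3 w6.py w11.png; python3 m3.py | grep -E "red|plate|tray"; python3 m4.py | head -3; ls pics | grep t_
```

```text
70.35 [0.4781 0.0382 0.1917] jaw -2.2751440160730176 z [ 0.0023 -0.0004 -1.    ] w 0.3494350522671714 f [-0.4131  0.1194  0.0877] [-9.6132 16.7969 89.0869  0.0012 73.9843 -7.3384]
red 1146 z max 0.08056624943937685 along -0.14245862466141393 0.0002820159183582811
rim 3637 ((0.573279857635498, 0.034094490110874176), (0.19651272892951965, 0.13180148601531982), 87.56536865234375) 0.0179338674491078
rim 393 ((0.692391037940979, -0.08332403004169464), (0.0833921879529953, 0.015736112371087074), 14.07950210571289) 0.01763757177552777
ribs 641 ((0.6900043487548828, 0.1384420394897461), (0.011726497672498226, 0.05399833619594574), 56.548683166503906) 0.05057163037625051
ribs 1200 ((0.6044854521751404, 0.08309268951416016), (0.0554315447807312, 0.012644589878618717), 88.65576171875) 0.05673960673584311
ribs 1020 ((0.6032618880271912, -0.000773971900343895), (0.05657104775309563, 0.012847529724240303), 88.78529357910156) 0.056753854427337797
ribs 773 ((0.5396313667297363, -0.011391522362828255), (0.05569036677479744, 0.012470158748328686), 87.13091278076172) 0.05684379236885695
ribs 497 ((0.67
[... 219 characters left out ...]
, 87.76016998291016) 0.08401380429871358
tips 626 ((0.690700113773346, 0.13786925375461578), (0.01180544588714838, 0.0563054159283638), 57.654449462890625) 0.04972030973233513
tips 519 ((0.6805015802383423, -0.08506688475608826), (0.059497248381376266, 0.011677656322717667), 20.28142738342285) 0.049639296218099094
tray rim 636 c [0.608  0.0293] size [0.196  0.0611] ang 87.7 z 0.026
red 702 c [0.4661 0.3776] size [0.0724 0.1368] ang 83.4 z 0.073
plate 661 c [0.4893 0.3749] size [0.0724 0.0901] ang 83.4 z 0.073
tray rim 147 c [0.6217 0.0293] size [0.0478 0.1975] ang 2.9 z 0.017
handle none
roof 3138 c [0.7546 0.0192] size [0.2329 0.1347] ang 87.0 z 0.083
t_332.png
t_346.png
t_678.png
t_705.png
```

View pics/w11.png

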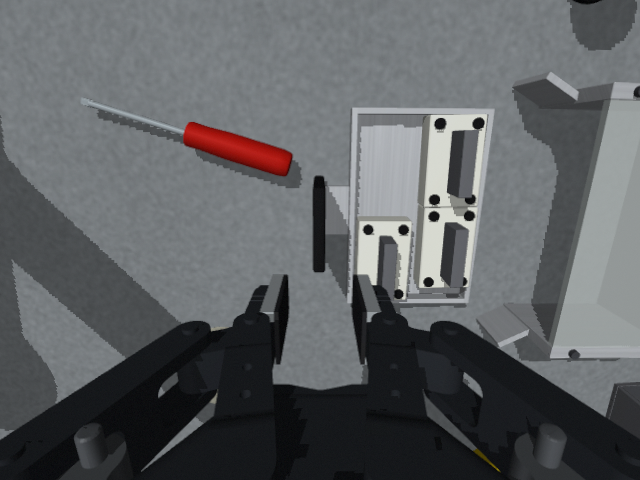

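Final view: tray out in front of the dock (rim (350,108)–(468,303)), three modules flat in it, gripper clear. Hand in.

```bash
python3 -c "
from station import env; print(env.hand_in())"
```

```text
the job is handed in; nothing more can be done
None
```

I did every step of the task in the required order and handed the job in at about 70 s. The hand-in reports no verdict.

- **Loading:** I found three white modules and placed all three flat in the tray. I never touched the blue and yellow look-alikes.
- **Docking:** I pushed the tray until it stopped against the back stop, with the push force rising to 25 N. That put the tray at about 46 mm in the dock frame.
- **Guard and button:**
  - I flipped the guard up and released it, and it rested fully open, leaning back about 21°.
  - I pressed the button about 6 mm at 12 N.
  - I then pulled the guard shut.
- **Drawing out:** I pulled the tray straight back out and let go.

**Last checks:**
- The tray is about 114 mm in front of the dock mouth, with its rim top at 18 mm, so it sits flat on the bench.
- All three rib tops are at 56.8 mm, so the modules lie flat on the tray floor.
- The guard measures the same as at the start (closed).
- The gripper is clear of everything, at z = 0.19 m.
- The screwdriver shows no sign of having been moved in the wrist picture. I did not measure the other loose items again at the end.

**Disagreement:** the top camera read about 3.4 mm too low in y compared with the wrist camera. I corrected for it throughout.

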